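# Dry a batch of pressed pucks

## Robot

A 6-joint arm with a two-finger parallel gripper is mounted at the origin on the work surface. World frame = base frame: x ahead of the robot, y to its left, z up, the work surface at z = 0. Lengths are in m, angles in degrees, forces in N, time in s.
With the tool pointing down it reaches from about 0.375 to 0.9 m from the base axis. Payload 3.1 kg.
Tool frame: the origin (TCP) lies on the centre line of the jaws, within the pads' length; the fingertips stand 19 mm ahead of it and the grasp point (between the pads) is the TCP (tips_ahead is the distance from the TCP to the fingertips, in m); z points along the fingers, y is the line along which they close (so a half turn about z gives the same grasp; the last joint's range is limited). The gripper opens to 87 mm and grips with 3 to 60 N. Pads are 19 mm wide; open, the fingers measure 117 mm over their backs; the gripper's body (75 mm by 190 mm) begins 51 mm behind the grasp point.
Start: joints at [61.221, 30.224, 82.088, -0, 67.689, -10.227], TCP at [0.199, 0.593, 0.242] pointing down, gripper open.
Joint ranges: [-176.69, 176.69], [-43.24, 126.21], [12.49, 139.97], [-82, 262], [0, 151.66], [-163.58, 163.58]. Speed limits (degrees/s): [159.86, 159.86, 180, 180, 180, 180].

## Interface

Orientations are given as a 3x3 rotation matrix whose columns are the frame's x, y, z axes.
In Python, from rig import read_state, capture, hand_in, trace, landmark_of, tips_ahead gives the robot as it stands.
- The arm moves only by the shell command python3 -m jog 'ROWS'. ROWS is JSON, a list of rows, each an object of numbers: "tx", "ty", "tz": the shift along the tool's x, y, z in cm; "roll": the turn about the tool's z in rad; "jaw": the opening, from 0 (shut) to 1 (fully open). A call has 1 to 8 rows; each row shifts and turns the commanded pose from where the row before left it, along the tool's axes as they then stand; what a row does not reach is not made up. A row lasts 1/10 s, in which the tool goes at most 50 mm and 8.59 degrees, less where a joint would pass 70% of its speed; a pose out of reach is approached as far as the arm can. A call with a gripper value outside its range is refused whole. The fingers move at their own pace and stop on an object; the grip force is fixed at half the most. Time passes only in rows, so rows that do not move let the fingers close. It gives the time, the measured TCP pose, the force, the opening and the grip force at its end, in the units of the state.
- read_state(): the state, without advancing time (a new reading comes with each control period).
- capture(name): name is "scene" or "top" or "wrist"; returns a dict with "img" (384x512x3 uint8, red, green, blue), "vertical_fov" (degrees; the focal length in pixels is half the picture's height over the tangent of half this angle, whatever the lens; pixels are square), "cx", "cy" (the principal point, pixels), "cam_to_world" (4x4, takes a point from camera to world coordinates); the wrist camera has in their place "tool_from_camera" (4x4, takes a point from camera to tool coordinates, whose origin is the TCP and whose axes are the flange's). Camera axes: x right, y up, looking along -z (the intrinsics and any distortion apply to the point x, -y, -z); pixel columns grow to the right and rows downward; lengths in m; the calibration is good to about 2 mm. A picture is of the moment at which its call begins: read the wrist's pose just before it. There is no depth.
- hand_in(): hands the job in; it is judged then, once.
Trained networks look in the newest picture that a camera, given by its name, has taken for a name from the list of things; names that differ only in an ending like _2 or _b are one class to them, and where a whole thing is asked for, a point or a joint stands for the part that bears it (a point fixed in the world has none). Each returns a list of dicts, best first, with "p" (0 to 1); they miss things now and then, are a little off and sometimes report something else, mostly with a low value. They report only what shows in the picture. A call takes as long as a camera call.
- trace(camera, thing): "pixels" (384x512 bool, what is visible of it) and "bbox" ([left, top, width, height] in pixels, round what is visible of it).
- landmark_of(camera, thing): "point" ([row, column] in pixels: a listed point, or the origin of a listed thing).
The state is a dict: "time_s": time; "joint_positions": joint angles; "qvel": joint speeds; "tau": joint torques, N m; "position": TCP position; "tcp_rot": TCP orientation; "force": force on the tool from outside, world axes, zero at the start; "moment": the same for the moment, N m; "opening": opening from 0.0 (shut) to 1.0 (fully open); "grasp_force": force on a finger pad.
Only numpy, scipy, OpenCV 4.12 (cv2) and the standard library are available. Lean on these libraries where they do the work, as an engineer would, in place of code of your own. Each camera call takes 0.05 s, during which the arm holds its last target. There are 200 camera calls.

## Task

Shut the dryer's purge valve with its quarter-turn lever, then move every pressed puck from the press's catch tray into the drying tray, lying flat on its floor. Keeping the valve shut, slide the loaded tray by its grip fully home against the back of the dryer, and only then turn the valve fully open again; leave the other things on the bench where they are.

Things in the scene. Friction and masses are not known exactly. Their poses are not given: they have to be found in the camera images.
- dryer: fixed white bench dryer, clear roof 88 mm up, housing behind. Origin: on the bench under the middle of the slot chamber; +x is the way the tray slides in. Mouth face at x = -80 mm, back stop at +80; 137 mm wide inside, 78 mm high; floor 6 mm above the bench, starting (a step) at x = -115. Two 36 mm high guides flare from 137 mm apart at the face to about 175 at x = -115
- dryer_stop (a point): middle of the back stop at the height of the chamber floor, axes as the dryer's; where the tray's nose is when it is fully home
- purge_lever (a joint): purge valve beside the mouth: flat steel lever 12 mm wide, 18 mm tall, reaching 75 mm from its upright axis on a brass valve. 0 = shut (square to the pipe, pointing to the dryer's -y), 1.571 = fully open (in line with the pipe, pointing to the dryer's -x). Stops at both ends; stays where left; about 2 N at its end turns it
- lever_hinge (a point): on the lever's upright turning axis, at the height of the lever's top (98 mm above the bench); fixed to the dryer, axes as the dryer's, at x = -85, y = -125 mm
- lever_tip (a point): on top of the lever, 60 mm out from its axis (the lever ends at 75 mm; its underside is 80 mm above the bench)
- tray: loose steel drying tray, 0.3 kg: pan 150 (x) x 130 (y) mm, floor 3 mm thick, rim 3 mm thick, 9 mm high. Origin: underside of the pan's centre; +x points to its nose, which enters the dryer first. A 60 mm wide, 3 mm thick tongue runs from the pan to an upright grip plate centred at x = -160 mm: 10 mm thick in x, 60 wide in y, 45 high; it stays outside the dryer
- tray_nose (a point): middle of the pan's nose edge (x = +75 mm of the tray), at its underside
- tray_grip (a point): middle of the grip plate's top edge, 45 mm above the tray's underside
- press: fixed blue hand press with a shallow steel catch tray. Origin: on the bench under the middle of the catch tray, which is 176 (x) x 200 (y) mm, floor 3 mm thick, rim 3 mm thick and 9 mm high. The machine, 300 mm tall with a lever to 530 mm, stands from x = 240 mm on; a sloping chute ends over the tray's edge
- die: spare steel pressing die on the bench, stepped round, 52 mm diameter, 40 mm tall; leave alone
- beaker: empty glass beaker, 60 mm diameter, 75 mm tall; leave alone
- reagent: amber bottle, 60 mm diameter, 130 mm tall; leave alone
- dish: white porcelain dish, 80 mm diameter, 22 mm tall; leave alone
- wrench: steel wrench, 150 mm long, lying on the bench; leave alone
- puck0: pressed ceramic puck, an off-white plain disc 28 mm in diameter, 16 mm thick, 25 g, lying flat in the catch tray at the start (four to six are present). Origin: centre of its underside, z its axis
- puck1: pressed ceramic puck, an off-white plain disc 28 mm in diameter, 16 mm thick, 25 g, lying flat in the catch tray at the start (four to six are present). Origin: centre of its underside, z its axis
- puck2: pressed ceramic puck, an off-white plain disc 28 mm in diameter, 16 mm thick, 25 g, lying flat in the catch tray at the start (four to six are present). Origin: centre of its underside, z its axis
- puck3: pressed ceramic puck, an off-white plain disc 28 mm in diameter, 16 mm thick, 25 g, lying flat in the catch tray at the start (four to six are present). Origin: centre of its underside, z its axis
- puck4: pressed ceramic puck, an off-white plain disc 28 mm in diameter, 16 mm thick, 25 g, lying flat in the catch tray at the start (four to six are present). Origin: centre of its underside, z its axis
- puck5: pressed ceramic puck, an off-white plain disc 28 mm in diameter, 16 mm thick, 25 g, lying flat in the catch tray at the start (four to six are present). Origin: centre of its underside, z its axis

How it is judged:
By the outcome, as a careful person would: the job done as asked, in the order asked, and still so for the second after the job is handed in, with the robot touching nothing.
Of puck0, puck1, puck2, puck3, puck4, puck5 only 4 to 6 are there at a start; the rules pass over those that are not, and their reading is None.
At some moment in a run one of puck0, puck1, puck2, puck3, puck4, puck5, tray may be knocked a few centimetres aside while the robot is not near it.
Once in a run the grip may slacken for a moment while it holds something.
It also fails if it takes over 200 s, if anything falls off the work surface, if the arm or the gripper's body presses on something with over 40 N, if the wrist force passes 120 N, or if a joint passes its speed limit or range.

## Working session

There is one attempt and no reset: what is moved stays moved. The work goes in short steps, Python scripts to look and compute and a shell command to move; the robot and the scene stay as the last step left them, time stands still between calls to the robot, and variables do not carry over. Pictures are saved under pics/ and viewed, at most 15 in all, crops included, and the job is handed in when it is done.

```bash
mkdir -p pics; ls; python3 - <<'E'
from rig import *
import cv2,numpy as np
s=read_state();print(s['time_s'],s['position'],s['tcp_rot'],s['opening'],tips_ahead)
for c in ['scene','top','wrist']:
    d=capture(c);cv2.imwrite(f'pics/{c}0.png',d['img'][:,:,::-1])
    print(c,{k:(np.round(v,4).tolist() if k!='img' else 0) for k,v in d.items()})
    for t in ['dryer','dryer_stop','lever_hinge','lever_tip','tray','tray_nose','tray_grip','press','puck0','die','beaker','reagent','dish','wrench']:
        try:
            print(' ',t,[(np.round(l['point']).tolist(),round(l['p'],2)) for l in landmark_of(c,t)])
        except Exception as e: print(t,e)
E
```

```text
pics
0.0 [0.19848687 0.59190503 0.24056814] [[-9.48031592e-01  3.18174507e-01 -1.04116186e-03]
 [ 3.18175993e-01  9.48029689e-01 -1.93527071e-03]
 [ 3.71298548e-04 -2.16597048e-03 -9.99997585e-01]] 1.00175367498983 0.019
scene {'img': 0, 'vertical_fov': 52.4477, 'cx': 259.2323, 'cy': 191.9871, 'cam_to_world': [[0.7482, -0.3524, 0.5621, 1.2191], [0.6634, 0.4092, -0.6264, -0.6736], [-0.0093, 0.8416, 0.54, 0.678], [0.0, 0.0, 0.0, 1.0]]}
  dryer [([162.0, 285.0], 0.82)]
  dryer_stop [([153.0, 296.0], 0.97), ([184.0, 236.0], 0.72), ([198.0, 224.0], 0.43)]
  lever_hinge [([153.0, 304.0], 0.71), ([228.0, 270.0], 0.31)]
  lever_tip [([166.0, 301.0], 0.48)]
  tray [([197.0, 225.0], 0.81), ([263.0, 261.0], 0.45)]
  tray_nose []
  tray_grip [([211.0, 190.0], 0.89), ([199.0, 224.0], 0.67), ([160.0, 285.0], 0.62)]
  press [([262.0, 146.0], 0.56)]
  puck0 [([280.0, 147.0], 0.68), ([269.0, 132.0], 0.57), ([256.0, 156.0], 0.48), ([259.0, 116.0], 0.41)]
  die [([279.0, 230.0], 0.65)]
  beaker [([260.0, 261.0], 0.72)]
  reagent [([230.0, 319.0], 0.86), ([165.0, 295.0], 0.66)]
  dish [([228.0, 274.0], 
[... 654 characters left out ...]
0], 0.64), ([239.0, 379.0], 0.17)]
  puck0 [([242.0, 376.0], 0.61), ([220.0, 374.0], 0.58), ([199.0, 370.0], 0.56), ([219.0, 352.0], 0.53)]
  die [([153.0, 330.0], 0.61)]
  beaker [([145.0, 302.0], 0.61)]
  reagent [([130.0, 239.0], 0.76)]
  dish [([168.0, 267.0], 0.96)]
  wrench [([138.0, 186.0], 0.74)]
wrist {'img': 0, 'vertical_fov': 69.0667, 'cx': 255.7096, 'cy': 189.1518, 'tool_from_camera': [[0.0002, 0.9599, 0.2802, 0.0769], [1.0, 0.0, -0.0009, 0.0004], [-0.0009, 0.2802, -0.9599, -0.1442], [0.0, 0.0, 0.0, 1.0]]}
  dryer []
  dryer_stop []
  lever_hinge []
  lever_tip []
  tray []
  tray_nose []
  tray_grip []
  press []
  puck0 []
  die []
  beaker []
  reagent []
  dish []
  wrench []
```

View pics/scene0.png

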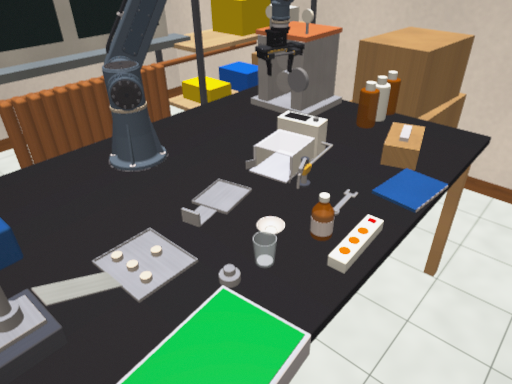

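View pics/top0.png

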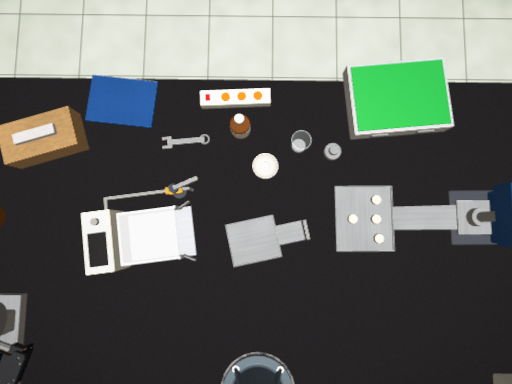

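The scene view shows four pucks in the catch tray (about row 250–280, columns 115–155). In the top view the pucks are at rows 199–240, columns 353–380. The tray is centred near (240,255) with its grip at (230,305), the dryer chamber is near (235,155), and the lever points along the dryer's -x, so it is open.

```bash
cat > h.py <<'E'
import numpy as np, cv2
from rig import *
def cam(c):
    s=read_state(); d=capture(c)
    if c=='wrist':
        T=np.eye(4);T[:3,:3]=s['tcp_rot'];T[:3,3]=s['position'];M=T@d['tool_from_camera']
    else: M=np.array(d['cam_to_world'])
    d['M']=M; d['f']=192/np.tan(np.radians(d['vertical_fov'])/2); return d
def ray(d,rc):
    r,c=rc; v=np.array([(c-d['cx'])/d['f'],-(r-d['cy'])/d['f'],-1]); return d['M'][:3,3],d['M'][:3,:3]@v
def onz(d,rc,z):
    o,v=ray(d,rc); return o+v*(z-o[2])/v[2]
def tri(rays):
    A=0;b=0
    for o,v in rays:
        v=v/np.linalg.norm(v);P=np.eye(3)-np.outer(v,v);A=A+P;b=b+P@o
    return np.linalg.solve(A,b)
def px(d,p):
    q=np.linalg.inv(d['M'])@np.append(p,1); return np.array([d['cy']-d['f']*q[1]/-q[2], d['cx']+d['f']*q[0]/-q[2]])
def save(d,n,k=1): cv2.imwrite(f'pics/{n}.png',cv2.resize(d['img'][:,:,::-1],None,fx=k,fy=k))
E
python3 - <<'E'
from h import *
np.set_printoptions(precision=4,suppress=True)
t=cam('top');s=cam('scene')
g=lambda c,n:[(l['point'],l['p']) for l in landmark_of(c,n)]
for n,z in [('dryer',0),('lever_hinge',.098),('lever_tip',.098),('tray',0),('tray_nose',0),('tray_grip',.045),('press',0),('die',0),('beaker',0),('reagent',0),('dish',0),('puck0',.003)]:
    print(n,'top',[ (onz(t,p,z)[:2].round(4).tolist(),round(q,2)) for p,q in g('top',n)],'scene',[(onz(s,p,z)[:2].round(4).tolist(),round(q,2)) for p,q in g('scene',n)])
for n,z in [('tray',.003),('purge_lever',.098),('press',.006)]:
  for c,d in [('top',t),('scene',s)]:
    for l in trace(c,n)[:1]:
        ct=max(cv2.findContours(l['pixels'].astype('uint8'),0,2)[0],key=cv2.contourArea)
        b=cv2.boxPoints(cv2.minAreaRect(ct)); print(n,c,round(l['p'],2),l['bbox'],[onz(d,(y,x),z)[:2].round(3).tolist() for x,y in b])
i=t['img'][140:290,70:330,::-1]; cv2.imwrite('pics/t1.png',cv2.resize(i,None,fx=3,fy=3,interpolation=2))
E
```

```text
dryer top [([0.4589, 0.3195], 0.69)] scene [([0.4465, 0.3103], 0.91), ([0.5043, 0.34], 0.22)]
lever_hinge top [([0.5808, 0.2494], 0.57)] scene [([0.5811, 0.2532], 0.57)]
lever_tip top [([0.604, 0.1961], 0.7), ([0.7217, 0.2139], 0.22)] scene [([0.6058, 0.1928], 0.64)]
tray top [([0.437, 0.0135], 0.94)] scene [([0.4425, 0.0301], 0.64)]
tray_nose top [([0.4188, 0.0877], 0.63)] scene [([0.5118, -0.3603], 0.65), ([0.4178, 0.105], 0.63)]
tray_grip top [([0.471, -0.1348], 0.7)] scene [([0.4893, -0.1412], 0.88), ([0.5504, 0.2688], 0.75), ([0.4765, 0.0393], 0.25)]
press top [([0.5036, -0.3104], 0.78)] scene [([0.5151, -0.3216], 0.82)]
die top [([0.709, -0.2175], 0.65)] scene [([0.7187, -0.2248], 0.59)]
beaker top [([0.7365, -0.1276], 0.86), ([0.4712, -0.1395], 0.22)] scene [([0.7288, -0.116], 0.8), ([0.5099, -0.3203], 0.46), ([0.508, -0.3635], 0.29)]
reagent top [([0.7832, 0.0677], 0.96), ([0.7334, -0.1156], 0.5), ([0.4562, 0.3191], 0.21)] scene [([0.7196, -0.2206], 0.57), ([0.5048, -0.3529], 0.29)]
dish top [([0.6595, -0.0262], 0.62)] scene [([0.6715, -0.0056], 0.73), ([0.5021, -0.2847], 0.56)]
puck0 top [([0.5019, -0.3558], 0.64), ([0.5702, -0.3502], 0.59), ([0.4377, -0.3569], 0.48), ([0.5007, -0.2834], 0.38), ([0.4468, 0.3118], 0.16)] scene [([0.5682, -0.3584], 0.71), ([0.4704, -0.368], 0.43), ([0.5099, -0.3573], 0.41), ([0.5116, -0.289], 0.41), ([0.4432, 0.0086], 0.16)]
tray top 0.96 [228.3, 214.9, 77.7, 49.5] [[0.486, 0.108], [0.536, -0.132], [0.406, -0.157], [0.357, 0.079]]
tray scene 0.62 [183.2, 179.2, 74.2, 44.9] [[0.399, -0.131], [0.33, 0.179], [0.504, 0.099], [0.54, -0.171]]
purge_lever top 0.73 [169.5, 174.9, 27.6, 15.4] [[0.59, 0.268], [0.635, 0.195], [0.611, 0.18], [0.566, 0.252]]
press top 0.84 [333.2, 176.9, 178.8, 77.4] [[0.606, -0.228], [0.628, -0.777], [0.427, -0.77], [0.405, -0.231]]
press scene 0.89 [0.1, 219.6, 196.7, 164.4] [[0.345, -0.688], [0.252, -0.108], [0.624, -0.237], [0.6, -0.684]]
```

View pics/t1.png

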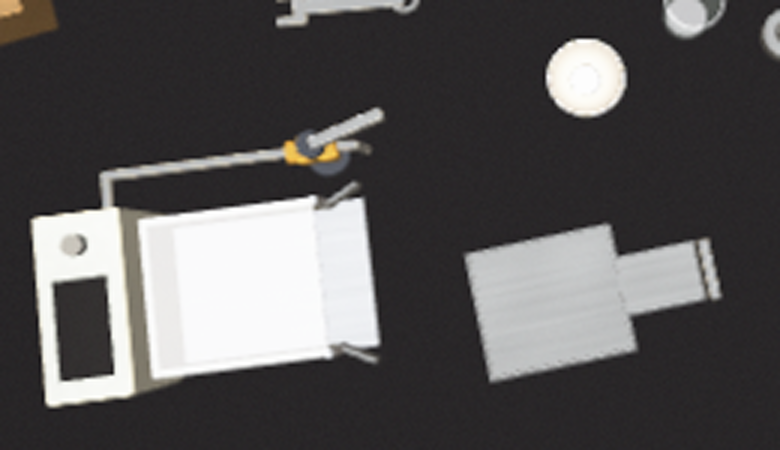

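The crop shows the dryer's slide axis at about 7° to the image horizontal, with the mouth on the right. The lever runs from (305,145) to (380,115), roughly 15° short of fully open, and the tray nose points at the mouth. I'm moving in to look with the wrist camera.

```bash
python3 -m jog '[{"tx":-4,"ty":-2.6,"tz":-0.5,"jaw":0},{"tx":-4,"ty":-2.6,"tz":-0.5},{"tx":-4,"ty":-2.6,"tz":-0.5},{"tx":-4,"ty":-2.6,"tz":-0.5},{"tx":-4,"ty":-2.6},{"tx":-4,"ty":-2.6},{"tx":-4,"ty":-2.6},{"tx":-4,"ty":-2.6}]'
python3 -m jog '[{"tx":-4,"ty":-2.6},{"tx":-4,"ty":-2.6},{"roll":-0.11},{"roll":-0.11},{"roll":-0.11},{"roll":-0.11},{"jaw":0},{"jaw":0}]'
python3 - <<'E'
from h import *
np.set_printoptions(precision=4,suppress=True)
s=read_state();print(s['position'],s['tcp_rot'],s['joint_positions'],s['opening'],s['force'])
d=cam('wrist');save(d,'w1',1.5)
for n,z in [('dryer',0),('dryer_stop',.006),('lever_hinge',.098),('lever_tip',.098),('tray',0),('tray_nose',0),('tray_grip',.045)]:
    print(n,[(np.round(l['point']).tolist(),onz(d,l['point'],z)[:2],round(l['p'],2)) for l in landmark_of('wrist',n)])
E
```

```text
[0.1988 0.5925 0.2415] [[-0.948   0.3182  0.    ]
 [ 0.3182  0.948  -0.    ]
 [-0.     -0.     -1.    ]] [ 61.2195  30.2241  82.0883  -0.001   67.6891 -10.2275] 1.0027505256857436 [-0.8194 -0.2278 -0.1594]
dryer []
dryer_stop []
lever_hinge []
lever_tip []
tray []
tray_nose []
tray_grip []$[0]: bad value
$[0]: bad value
```

View pics/w1.png

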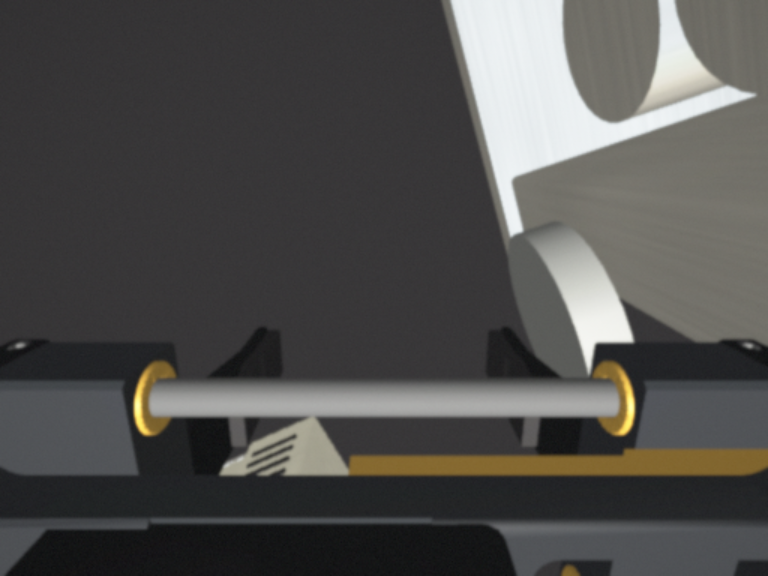

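The wrist picture shows the white machine behind the start pose and the fingers at the bottom, so the camera looks along tool +x. The rows were refused, so next I'll try them with every key given.

```bash
python3 -m jog '[{"tx":-4.5,"ty":-2,"tz":-0.5,"roll":0,"jaw":0},{"tx":-4.5,"ty":-2,"tz":-0.5,"roll":0,"jaw":0},{"tx":-4.5,"ty":-2,"tz":-0.5,"roll":0,"jaw":0},{"tx":-4.5,"ty":-2,"tz":-0.5,"roll":0,"jaw":0},{"tx":-4.5,"ty":-2,"tz":0,"roll":0,"jaw":0},{"tx":-4.5,"ty":-2,"tz":0,"roll":0,"jaw":0},{"tx":-4.5,"ty":-2,"tz":0,"roll":0,"jaw":0},{"tx":-4.5,"ty":-2,"tz":0,"roll":0,"jaw":0}]' && python3 -m jog '[{"tx":-4.5,"ty":-2,"tz":0,"roll":0,"jaw":0},{"tx":-4.5,"ty":-2,"tz":0,"roll":0,"jaw":0},{"tx":-4.5,"ty":-2,"tz":0,"roll":0,"jaw":0},{"tx":-4.5,"ty":-2,"tz":0,"roll":0,"jaw":0},{"tx":0,"ty":0,"tz":0,"roll":-0.11,"jaw":0},{"tx":0,"ty":0,"tz":0,"roll":-0.11,"jaw":0},{"tx":0,"ty":0,"tz":0,"roll":-0.11,"jaw":0},{"tx":0,"ty":0,"tz":0,"roll":-0.11,"jaw":0}]'
cat > look.py <<'E'
from h import *
import sys
np.set_printoptions(precision=4,suppress=True)
s=read_state();print(s['time_s'],s['position'],'\n',s['tcp_rot'][:2],s['joint_positions'],s['opening'],s['force'])
d=cam('wrist')
if sys.argv[1]!='-': save(d,sys.argv[1],1.5)
Z=dict(dryer=0,dryer_stop=.006,lever_hinge=.098,lever_tip=.098,tray=0,tray_nose=0,tray_grip=.045,puck0=.003,press=0)
for n in sys.argv[2:]:
    print(n,[(np.round(l['point'],1).tolist(),onz(d,l['point'],Z[n])[:2].round(4).tolist(),round(l['p'],2)) for l in landmark_of('wrist',n)])
E
python3 look.py w2 dryer dryer_stop lever_hinge lever_tip
```

```text
time_s: 5.05
position: [0.4905, 0.3248, 0.2618]
tcp_rot: [[-0.948, 0.318, 0.0], [0.318, 0.948, 0.0], [-0.0, 0.0, -1.0]]
force: [1.5, 1.1, 0.4]
opening: 0.357
grasp_force: 0.0
time_s: 5.85
position: [0.6345, 0.1928, 0.2613]
tcp_rot: [[-0.993, -0.12, -0.0], [-0.12, 0.993, 0.0], [0.0, 0.0, -1.0]]
force: [0.8, 0.9, -0.4]
opening: 0.006
grasp_force: 0.0
5.85 [0.6345 0.1928 0.2613] 
 [[-0.9928 -0.1199 -0.0003]
 [-0.1199  0.9928  0.    ]] [  7.2674  32.1631  74.9236   0.0054  72.9309 -89.6177] 0.005616855947558585 [ 0.788   0.8767 -0.3646]
dryer [([36.0, 364.8], [0.4521, 0.3149], 0.8)]
dryer_stop []
lever_hinge [([146.5, 308.5], [0.592, 0.2468], 0.77), ([170.5, 110.5], [0.6454, 0.0301], 0.24)]
lever_tip [([160.9, 258.6], [0.6145, 0.1943], 0.96)]
```

View pics/w2.png

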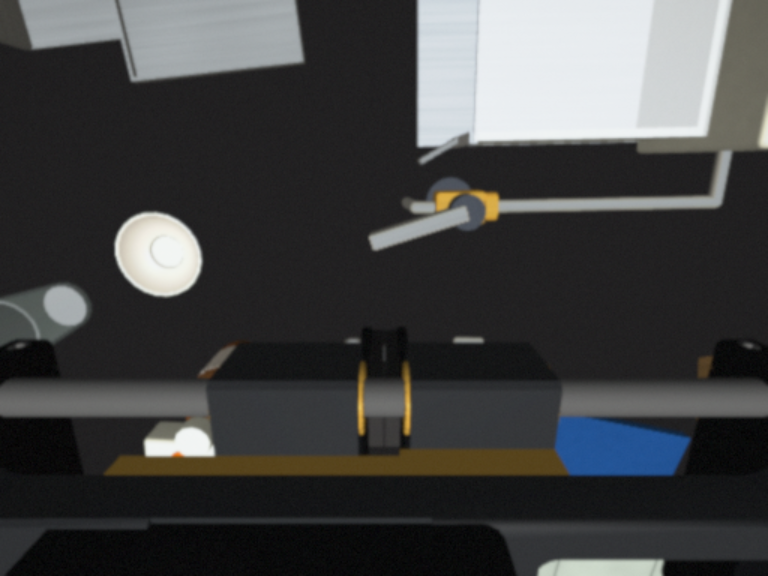

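The picture shows the hinge hub at about (312,141) in native pixels and the lever end at about (250,160). That puts the lever about 18° short of open, with tool axes lined up with the dryer's within about 1°. I'm lowering the closed fingers on the mouth side of the lever and sweeping it shut.

```bash
python3 -m jog '[{"tx":3,"ty":0.2,"tz":0,"roll":0,"jaw":0},{"tx":3,"ty":0.2,"tz":0,"roll":0,"jaw":0},{"tx":0,"ty":0,"tz":4,"roll":0,"jaw":0},{"tx":0,"ty":0,"tz":4,"roll":0,"jaw":0},{"tx":0,"ty":0,"tz":4,"roll":0,"jaw":0},{"tx":0,"ty":0,"tz":3.6,"roll":0,"jaw":0},{"tx":0,"ty":0,"tz":0,"roll":0,"jaw":0}]' && python3 -m jog '[{"tx":-1.4,"ty":0.4,"tz":0,"roll":0,"jaw":0},{"tx":-1.3,"ty":0.2,"tz":0,"roll":0,"jaw":0},{"tx":-1.3,"ty":0.2,"tz":0,"roll":0,"jaw":0},{"tx":-0.8,"ty":0.55,"tz":0,"roll":0,"jaw":0},{"tx":-0.8,"ty":0.55,"tz":0,"roll":0,"jaw":0},{"tx":-0.55,"ty":0.9,"tz":0,"roll":0,"jaw":0},{"tx":-0.55,"ty":0.9,"tz":0,"roll":0,"jaw":0},{"tx":0,"ty":0,"tz":0,"roll":0,"jaw":0}]' && python3 look.py w3 lever_hinge lever_tip
```

```text
time_s: 6.8
position: [0.5705, 0.1896, 0.1008]
tcp_rot: [[-0.993, -0.115, -0.011], [-0.115, 0.993, -0.002], [0.011, -0.0, -1.0]]
force: [-1.5, 0.1, -0.9]
opening: 0.003
grasp_force: 0.0
time_s: 7.6
position: [0.6379, 0.2366, 0.1061]
tcp_rot: [[-0.993, -0.117, 0.003], [-0.117, 0.993, 0.001], [-0.003, 0.001, -1.0]]
force: [-0.6, -0.7, 0.1]
opening: 0.007
grasp_force: 0.0
7.6 [0.6379 0.2366 0.1061] 
 [[-0.9931 -0.1171  0.0032]
 [-0.1171  0.9931  0.0014]] [ 10.946   43.3814  79.6173   0.0487  56.8043 -85.8051] 0.0067622849184351625 [-0.5787 -0.6923  0.1458]
lever_hinge [([160.9, 286.5], [0.5877, 0.2484], 0.87)]
lever_tip []
```

View pics/w3.png

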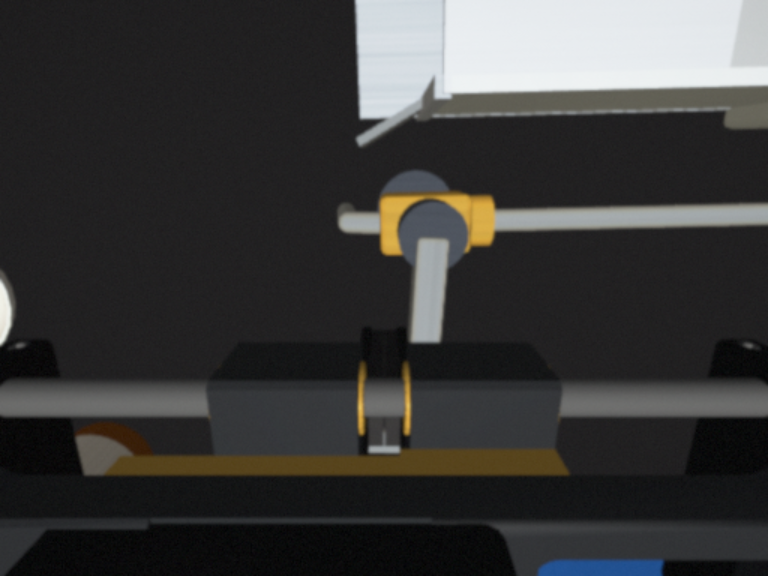

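The lever in this picture, at about (428,240)–(425,340), is nearly square to the pipe. I'll push it on to the stop.

```bash
for i in 1; do python3 -m jog '[{"tx":0,"ty":0.3,"tz":0,"roll":0,"jaw":0},{"tx":0,"ty":0.3,"tz":0,"roll":0,"jaw":0}]'; python3 -m jog '[{"tx":0,"ty":0.3,"tz":0,"roll":0,"jaw":0},{"tx":0,"ty":0,"tz":0,"roll":0,"jaw":0}]'; python3 -m jog '[{"tx":0,"ty":0.2,"tz":0,"roll":0,"jaw":0},{"tx":0,"ty":0,"tz":0,"roll":0,"jaw":0}]'; done
```

```text
time_s: 7.95
position: [0.6366, 0.2402, 0.1057]
tcp_rot: [[-0.993, -0.116, 0.002], [-0.116, 0.993, -0.001], [-0.002, -0.001, -1.0]]
force: [1.9, -3.4, -0.6]
opening: 0.007
grasp_force: 1.5
time_s: 8.15
position: [0.6366, 0.241, 0.1057]
tcp_rot: [[-0.993, -0.117, 0.002], [-0.117, 0.993, -0.005], [-0.001, -0.005, -1.0]]
force: [2.0, -6.1, -0.2]
opening: 0.007
grasp_force: 4.0
time_s: 8.35
position: [0.6366, 0.2412, 0.1057]
tcp_rot: [[-0.993, -0.118, 0.002], [-0.118, 0.993, -0.008], [-0.001, -0.008, -1.0]]
force: [2.5, -11.3, 1.2]
opening: 0.004
grasp_force: 6.0
```

The force rises from 6 to 11 N with no further motion, so the lever is at its stop. I'm backing off and going to measure the tray and then the pucks.

```bash
python3 -m jog '[{"tx":0,"ty":-1.5,"tz":0,"roll":0,"jaw":0},{"tx":0,"ty":-1.5,"tz":-2,"roll":0,"jaw":0},{"tx":0,"ty":0,"tz":-4.5,"roll":0,"jaw":0},{"tx":0,"ty":0,"tz":-4.5,"roll":0,"jaw":0},{"tx":2,"ty":-3,"tz":-3,"roll":0,"jaw":0},{"tx":2.4,"ty":-4,"tz":-3,"roll":0,"jaw":0},{"tx":2.5,"ty":-4,"tz":0,"roll":0,"jaw":0},{"tx":2.5,"ty":-4,"tz":0,"roll":0,"jaw":0}]' >/dev/null&& python3 -m jog '[{"tx":2.5,"ty":-3,"tz":0,"roll":0,"jaw":1},{"tx":2.5,"ty":-2,"tz":0,"roll":0,"jaw":1},{"tx":0,"ty":0,"tz":0,"roll":0,"jaw":1},{"tx":0,"ty":0,"tz":0,"roll":0,"jaw":1},{"tx":0,"ty":0,"tz":0,"roll":0,"jaw":1}]' && python3 look.py w4 tray tray_nose tray_grip lever_hinge lever_tip dryer && python3 -m jog '[{"tx":0,"ty":-4.5,"tz":0,"roll":0,"jaw":1},{"tx":0,"ty":-4.5,"tz":0,"roll":0,"jaw":1},{"tx":0,"ty":-4.5,"tz":0,"roll":0,"jaw":1},{"tx":0,"ty":-4.5,"tz":0,"roll":0,"jaw":1},{"tx":0,"ty":-4.5,"tz":0,"roll":0,"jaw":1},{"tx":0,"ty":-4.5,"tz":0,"roll":0,"jaw":1},{"tx":0,"ty":-4,"tz":0,"roll":0,"jaw":1},{"tx":0,"ty":0,"tz":0,"roll":0,"jaw":1}]' && python3 look.py w5 press puck0 tray_grip; python3 - <<'E'
import cv2,numpy as np
a=cv2.imread('pics/w4.png');b=cv2.imread('pics/w5.png');cv2.imwrite('pics/w45.png',cv2.resize(np.vstack([a[:400],b[:400]]),None,fx=.75,fy=.75))
E
```

```text
time_s: 9.65
position: [0.5217, 0.0053, 0.2728]
tcp_rot: [[-0.993, -0.116, 0.001], [-0.116, 0.993, 0.001], [-0.001, 0.0, -1.0]]
force: [-0.5, 0.0, -0.9]
opening: 0.375
grasp_force: 0.0
9.65 [0.5217 0.0053 0.2728] 
 [[-0.9932 -0.1163  0.0013]
 [-0.1163  0.9932  0.0007]] [ -11.7353   20.0125   94.7023    0.0576   65.2179 -108.4359] 0.3746796128090018 [-0.4906  0.0341 -0.8949]
tray [([101.4, 272.6], [0.4345, 0.0201], 0.7), ([287.7, 437.1], [0.7076, 0.3455], 0.33)]
tray_nose [([97.6, 328.4], [0.4202, 0.0982], 0.88)]
tray_grip [([117.7, 149.6], [0.4741, -0.1375], 0.88), ([138.3, 468.8], [0.4516, 0.281], 0.32)]
lever_hinge [([245.1, 439.6], [0.5846, 0.2479], 0.55), ([120.1, 148.9], [0.4727, -0.1191], 0.16)]
lever_tip [([285.2, 434.2], [0.6426, 0.2585], 0.83)]
dryer [([135.6, 468.7], [0.4486, 0.3139], 0.88)]
time_s: 10.8
position: [0.5575, -0.3091, 0.2722]
tcp_rot: [[-0.994, -0.111, 0.002], [-0.111, 0.994, -0.004], [-0.001, -0.004, -1.0]]
force: [-0.3, 0.6, -0.4]
opening: 1.004
grasp_force: 0.0
10.8 [ 0.5575 -0.3091  0.2722] 
 [[-0.9938 -0.1112  0.0018]
 [-0.1112  0.9938 -0.0036]] [ -38.9912   29.3699   78.3607   -0.1011   72.0588 -135.3467] 1.0043334995733553 [-0.307   0.6404 -0.4482]
press [([126.8, 252.1], [0.509, -0.3202], 0.77)]
puck0 [([124.5, 228.4], [0.5094, -0.3546], 0.88), ([163.0, 223.6], [0.5665, -0.357], 0.69), ([80.8, 228.7], [0.4504, -0.3591], 0.66), ([126.9, 279.4], [0.5045, -0.2809], 0.62)]
tray_grip [([115.7, 397.4], [0.4712, -0.1357], 0.56)]
```

View pics/w45.png

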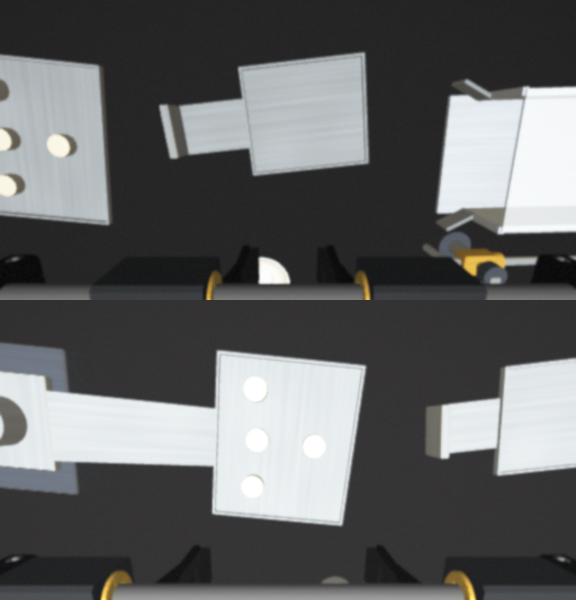

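The upper half shows the tray (pan centre about (305,115)), the lever pointing away from the dryer and the dryer mouth. The lower half shows the four pucks at about (255,388), (256,440), (252,487) and (315,447), all separate in the catch tray. I'm triangulating them and the tray.

```bash
cat > pk.py <<'E'
from h import *
np.set_printoptions(precision=4,suppress=True)
def pucks(c,d,z=.019):
    out=[]
    for l in trace(c,'puck0'):
        m=l['pixels']; 
        if l['p']<.25 or m.sum()<15: continue
        r,cc=np.nonzero(m); q=(r.mean(),cc.mean()); out.append((q,onz(d,q,z-.006)))
    return out
def allp():
    R={}
    for c in ['wrist','top','scene']:
        d=cam(c); R[c]=(d,pucks(c,d))
    ref=max(R.values(),key=lambda v:len(v[1]))
    for q,p in ref[1]:
        rays=[];s=''
        for c,(d,L) in R.items():
            b=[(np.linalg.norm(p2[:2]-p[:2]),q2,p2) for q2,p2 in L]
            if b and min(b,key=lambda t:t[0])[0]<.022:
                t=min(b,key=lambda t:t[0]); rays.append(ray(d,t[1])); s+=f' {c}{t[2][:2].round(4)}'
        print('puck tri',tri(rays) if len(rays)>1 else None,s)
if __name__=='__main__': print(read_state()['position']); allp()
E
python3 pk.py; python3 - <<'E'
from h import *
# tray rect from wrist earlier view unavailable; use top: pan corners by mask with grip removed
d=cam('top')
l=trace('top','tray')[0]; m=l['pixels'].astype('uint8')
m2=cv2.morphologyEx(m,cv2.MORPH_OPEN,np.ones((31,31),np.uint8))
pts=np.argwhere(m2); W=np.array([onz(d,p,.006)[:2] for p in pts]).astype('float32')
print('pan',cv2.minAreaRect(W))
d=cam('wrist')
for n in ['press','tray','tray_grip']:
    l=trace('wrist',n)
    if l: 
        pts=np.argwhere(l[0]['pixels']);W=np.array([onz(d,p,.009)[:2] for p in pts]).astype('float32');print(n,l[0]['bbox'],W.min(0),W.max(0))
E
```

```text
[ 0.5565 -0.3019  0.2722]
puck tri [ 0.4494 -0.3609  0.0109]  wrist[ 0.4495 -0.3608] scene[ 0.452  -0.3618]
puck tri [ 0.5092 -0.353   0.0116]  wrist[ 0.5087 -0.3541] top[ 0.5097 -0.3514] scene[ 0.5102 -0.3534]
puck tri [ 0.5085 -0.2817  0.0117]  wrist[ 0.508  -0.2828] scene[ 0.5102 -0.2815]
puck tri [ 0.5678 -0.355   0.0107]  wrist[ 0.5672 -0.355 ] scene[ 0.5702 -0.3558]
pan ((0.4360494911670685, 0.01128356158733368), (0.11791680008172989, 0.15008853375911713), 0.7098862528800964)
press [2.6, 35.6, 315.8, 166.0] [ 0.40920502 -0.6788842 ] [ 0.6123999  -0.23054668]
tray [372.7, 53.1, 137.3, 106.8] [ 0.37266845 -0.14985758] [0.5190764  0.06607542]
tray_grip [266.9, 122.2, 14.5, 14.8] [ 0.495523  -0.2961132] [ 0.5216416 -0.2683098]
```

Triangulated puck centres are at z ≈ 0.011, which agrees with the 3 mm floor plus half thickness. I'll start with the puck at (0.508, -0.282).

```bash
python3 -m jog '[{"tx":2.3,"ty":1.3,"tz":0,"roll":0,"jaw":0.6},{"tx":2.3,"ty":1.2,"tz":0,"roll":0,"jaw":0.6},{"tx":0,"ty":0,"tz":4.5,"roll":0,"jaw":0.6},{"tx":0,"ty":0,"tz":4.5,"roll":0,"jaw":0.6},{"tx":0,"ty":0,"tz":4.5,"roll":0,"jaw":0.6},{"tx":0,"ty":0,"tz":4,"roll":0,"jaw":0.6},{"tx":0,"ty":0,"tz":2,"roll":0,"jaw":0.6},{"tx":0,"ty":0,"tz":0,"roll":0,"jaw":0.6}]'; python3 -m jog '[{"tx":0,"ty":0,"tz":0,"roll":0,"jaw":0.6},{"tx":0,"ty":0,"tz":0,"roll":0,"jaw":0.6}]'
```

```text
time_s: 12.4
position: [0.5063, -0.2824, 0.0744]
tcp_rot: [[-0.993, -0.116, -0.006], [-0.116, 0.993, 0.005], [0.005, 0.005, -1.0]]
force: [-0.3, 0.3, 0.0]
opening: 0.602
grasp_force: 0.0
time_s: 12.6
position: [0.5093, -0.2847, 0.0792]
tcp_rot: [[-0.993, -0.116, 0.003], [-0.116, 0.993, -0.002], [-0.002, -0.003, -1.0]]
force: [-0.3, -0.8, -0.3]
opening: 0.6
grasp_force: 0.0
```

```bash
python3 -m jog '[{"tx":0,"ty":0.2,"tz":2.5,"roll":0,"jaw":0.6},{"tx":0,"ty":0,"tz":1.6,"roll":0,"jaw":0.6},{"tx":0,"ty":0,"tz":0.8,"roll":0,"jaw":0.6},{"tx":0,"ty":0,"tz":0.4,"roll":0,"jaw":0.6},{"tx":0,"ty":0,"tz":0,"roll":0,"jaw":0.6}]'; python3 -m jog '[{"tx":0,"ty":0,"tz":0,"roll":0,"jaw":0},{"tx":0,"ty":0,"tz":0,"roll":0,"jaw":0},{"tx":0,"ty":0,"tz":0,"roll":0,"jaw":0},{"tx":0,"ty":0,"tz":0,"roll":0,"jaw":0},{"tx":0,"ty":0,"tz":-2,"roll":0,"jaw":0},{"tx":0,"ty":0,"tz":-3,"roll":0,"jaw":0},{"tx":0,"ty":0,"tz":-3,"roll":0,"jaw":0},{"tx":0,"ty":0,"tz":0,"roll":0,"jaw":0}]'
```

```text
time_s: 13.1
position: [0.5084, -0.2821, 0.0252]
tcp_rot: [[-0.993, -0.116, 0.001], [-0.116, 0.993, -0.001], [-0.001, -0.001, -1.0]]
force: [0.6, -0.2, -0.7]
opening: 0.599
grasp_force: 0.0
time_s: 13.9
position: [0.5102, -0.2835, 0.1085]
tcp_rot: [[-0.993, -0.116, 0.006], [-0.116, 0.993, -0.005], [-0.006, -0.006, -1.0]]
force: [1.2, 0.3, -0.8]
opening: 0.314
grasp_force: 30.0
```

Gripped at 27 mm opening. I'm carrying it over to the tray and checking the tray's pose on the way.

```bash
python3 -m jog '[{"tx":0,"ty":3,"tz":-2,"roll":0,"jaw":0},{"tx":0,"ty":4.5,"tz":-1,"roll":0,"jaw":0},{"tx":0,"ty":4.5,"tz":0,"roll":0,"jaw":0},{"tx":0,"ty":4.5,"tz":0,"roll":0,"jaw":0},{"tx":0,"ty":4.5,"tz":0,"roll":0,"jaw":0},{"tx":0,"ty":4.5,"tz":0,"roll":0,"jaw":0},{"tx":0,"ty":3.5,"tz":0,"roll":0,"jaw":0},{"tx":0,"ty":0,"tz":0,"roll":0,"jaw":0}]'
cat > tr.py <<'E'
from h import *
np.set_printoptions(precision=4,suppress=True)
Z=dict(tray=0,tray_nose=0,tray_grip=.045)
def tray(cs=('top','wrist')):
    r={}
    for c in cs:
        d=cam(c)
        for n,z in Z.items():
            for l in landmark_of(c,n)[:1]:
                if l['p']>.4: r[c,n]=onz(d,l['point'],z)[:2]
    for k,v in r.items(): print(k,v)
    N=[v for (c,n),v in r.items() if n=='tray_nose'];G=[v for (c,n),v in r.items() if n=='tray_grip'];O=[v for (c,n),v in r.items() if n=='tray']
    if N and G:
        N=np.mean(N,0);G=np.mean(G,0);e=(N-G)/np.linalg.norm(N-G)
        print('yaw',np.degrees(np.arctan2(e[1],e[0])),'len',np.linalg.norm(N-G),'ctr',N-.075*e,G+.16*e,O)
if __name__=='__main__': print(read_state()['position']);tray()
E
python3 tr.py
```

```text
time_s: 14.7
position: [0.4716, 0.0104, 0.1339]
tcp_rot: [[-0.993, -0.121, -0.004], [-0.121, 0.993, 0.002], [0.004, 0.002, -1.0]]
force: [-0.5, 0.3, 0.4]
opening: 0.311
grasp_force: 30.0
[0.4716 0.0104 0.1339]
('top', 'tray') [0.4361 0.0131]
('top', 'tray_nose') [0.4528 0.3192]
('top', 'tray_grip') [0.4262 0.0905]
('wrist', 'tray') [0.4363 0.0189]
('wrist', 'tray_nose') [0.4202 0.094 ]
('wrist', 'tray_grip') [ 0.4751 -0.1375]
yaw 93.51161391273217 len 0.23056084375942557 ctr [0.4411 0.1318] [0.4408 0.1362] [array([0.4361, 0.0131]), array([0.4363, 0.0189])]
```

```bash
python3 -m jog '[{"tx":1.8,"ty":1.3,"tz":2,"roll":0,"jaw":0},{"tx":1.8,"ty":1.3,"tz":3,"roll":0,"jaw":0},{"tx":0,"ty":0,"tz":3,"roll":0,"jaw":0},{"tx":0,"ty":0,"tz":1,"roll":0,"jaw":0},{"tx":0,"ty":0,"tz":0,"roll":0,"jaw":0},{"tx":0,"ty":0,"tz":0,"roll":0,"jaw":0}]'
```

```text
time_s: 15.7
position: [0.4367, 0.0273, 0.045]
tcp_rot: [[-0.993, -0.115, 0.002], [-0.115, 0.993, -0.0], [-0.001, -0.0, -1.0]]
force: [0.3, 0.5, 0.4]
opening: 0.31
grasp_force: 30.0
```

```bash
python3 -m jog '[{"tx":0.35,"ty":0.7,"tz":0.8,"roll":0,"jaw":0},{"tx":0,"ty":0,"tz":0.7,"roll":0,"jaw":0},{"tx":0,"ty":0,"tz":0.35,"roll":0,"jaw":0},{"tx":0,"ty":0,"tz":0,"roll":0,"jaw":0}]'; python3 -m jog '[{"tx":0,"ty":0,"tz":0,"roll":0,"jaw":0.45},{"tx":0,"ty":0,"tz":0,"roll":0,"jaw":0.5},{"tx":0,"ty":0,"tz":0,"roll":0,"jaw":0.5},{"tx":0,"ty":0,"tz":-2,"roll":0,"jaw":0.5},{"tx":0,"ty":0,"tz":-4,"roll":0,"jaw":0.5},{"tx":0,"ty":-1,"tz":-4,"roll":0.14,"jaw":0.5},{"tx":0,"ty":-4,"tz":-2,"roll":0.14,"jaw":0.5},{"tx":0,"ty":-4,"tz":0,"roll":0.14,"jaw":0.5}]'; python3 -m jog '[{"tx":0,"ty":-4,"tz":0,"roll":0.12,"jaw":0.46},{"tx":0,"ty":-4,"tz":0,"roll":0.12,"jaw":0.46},{"tx":0,"ty":-4,"tz":0,"roll":0.12,"jaw":0.46},{"tx":0,"ty":-4,"tz":0,"roll":0.12,"jaw":0.46},{"tx":0,"ty":-3,"tz":0,"roll":0,"jaw":0.46},{"tx":0,"ty":0,"tz":0,"roll":0,"jaw":0.46},{"tx":0,"ty":0,"tz":0,"roll":0,"jaw":0.46}]';python3 pk.py; python3 -c "
from h import *
s=read_state();print(s['position'],s['tcp_rot'],s['joint_positions'])"
```

```text
time_s: 16.1
position: [0.4312, 0.0346, 0.0258]
tcp_rot: [[-0.993, -0.116, -0.0], [-0.116, 0.993, 0.0], [0.0, 0.0, -1.0]]
force: [-0.9, 0.7, 0.1]
opening: 0.312
grasp_force: 30.0
time_s: 16.9
position: [0.4276, -0.0563, 0.1492]
tcp_rot: [[-0.953, 0.302, 0.009], [0.302, 0.953, -0.003], [-0.009, -0.001, -1.0]]
force: [1.0, -0.9, -1.2]
opening: 0.502
grasp_force: 0.0
time_s: 17.6
position: [0.3297, -0.2167, 0.1462]
tcp_rot: [[-0.707, 0.708, 0.0], [0.708, 0.707, 0.0], [0.0, 0.0, -1.0]]
force: [0.4, 0.5, 0.1]
opening: 0.459
grasp_force: 0.0
[ 0.3297 -0.2167  0.1462]
puck tri [0.4286 0.0344 0.0056]  wrist[0.4218 0.0226] scene[0.4342 0.0349]
puck tri [ 0.5072 -0.3524  0.0107]  top[ 0.5065 -0.3527] scene[ 0.5106 -0.3527]
puck tri None  scene[ 0.5695 -0.3552]
[ 0.33057883 -0.21569337  0.14612458] [[-7.09717582e-01  7.04486302e-01  5.64099690e-05]
 [ 7.04486304e-01  7.09717582e-01  2.87054092e-05]
 [-1.98125792e-05  6.01127842e-05 -9.99999998e-01]] [-4.94584216e+01  2.34012381e+01  1.19502091e+02  5.84465468e-03
  3.70958204e+01 -9.46750252e+01]
```

```bash
python3 -m jog '[{"tx":-4,"ty":-0.4,"tz":0,"roll":0,"jaw":0.46},{"tx":-4,"ty":-0.5,"tz":0,"roll":0,"jaw":0.46},{"tx":-4,"ty":-0.5,"tz":0,"roll":0,"jaw":0.46},{"tx":-4,"ty":-0.5,"tz":2,"roll":0,"jaw":0.46},{"tx":-2.7,"ty":0,"tz":3,"roll":0,"jaw":0.46},{"tx":0,"ty":0,"tz":1,"roll":0,"jaw":0.46},{"tx":0,"ty":0,"tz":0,"roll":0,"jaw":0.46},{"tx":0,"ty":0,"tz":0,"roll":0,"jaw":0.46}]'; python3 pk.py
```

```text
time_s: 18.7
position: [0.4484, -0.3602, 0.086]
tcp_rot: [[-0.709, 0.705, -0.002], [0.705, 0.709, 0.002], [0.003, 0.0, -1.0]]
force: [0.4, 0.5, 0.7]
opening: 0.457
grasp_force: 0.0
[ 0.4484 -0.3602  0.086 ]
puck tri [0.4306 0.0372 0.0111]  top[0.4303 0.0368] scene[0.4332 0.0356]
puck tri [ 0.4501 -0.3609  0.0117]  wrist[ 0.4496 -0.3608] scene[ 0.4518 -0.3612]
puck tri [ 0.5082 -0.3479  0.0076]  wrist[ 0.507  -0.3433] scene[ 0.5126 -0.3543]
puck tri None  scene[ 0.4587 -0.0306]
```

```bash
python3 -m jog '[{"tx":-0.1,"ty":0,"tz":2.5,"roll":0,"jaw":0.46},{"tx":0,"ty":0,"tz":2.2,"roll":0,"jaw":0.46},{"tx":0,"ty":0,"tz":1.0,"roll":0,"jaw":0.46},{"tx":0,"ty":0,"tz":0.4,"roll":0,"jaw":0.46},{"tx":0,"ty":0,"tz":0,"roll":0,"jaw":0.46}]'; python3 -m jog '[{"tx":0,"ty":0,"tz":0,"roll":0,"jaw":0},{"tx":0,"ty":0,"tz":0,"roll":0,"jaw":0},{"tx":0,"ty":0,"tz":0,"roll":0,"jaw":0},{"tx":0,"ty":0,"tz":0,"roll":0,"jaw":0},{"tx":0,"ty":0,"tz":-2,"roll":0,"jaw":0},{"tx":0,"ty":0,"tz":-4,"roll":0,"jaw":0},{"tx":0,"ty":0,"tz":-4,"roll":0,"jaw":0},{"tx":0,"ty":0,"tz":0,"roll":0,"jaw":0}]'
```

```text
time_s: 19.5
position: [0.4498, -0.3627, 0.0251]
tcp_rot: [[-0.708, 0.706, -0.0], [0.706, 0.708, 0.0], [0.0, 0.0, -1.0]]
force: [0.0, 0.7, -0.5]
opening: 0.463
grasp_force: 0.0
time_s: 20.3
position: [0.4523, -0.3655, 0.1304]
tcp_rot: [[-0.708, 0.706, 0.007], [0.706, 0.708, -0.009], [-0.011, -0.001, -1.0]]
force: [-0.1, -1.6, 0.4]
opening: 0.311
grasp_force: 30.0
```

```bash
python3 -m jog '[{"tx":0,"ty":0,"tz":0,"roll":0.131,"jaw":0},{"tx":0,"ty":0,"tz":0,"roll":0.131,"jaw":0},{"tx":0,"ty":0,"tz":0,"roll":0.131,"jaw":0},{"tx":0,"ty":0,"tz":0,"roll":0.131,"jaw":0},{"tx":0,"ty":0,"tz":0,"roll":0.131,"jaw":0},{"tx":0,"ty":0,"tz":0,"roll":0.131,"jaw":0},{"tx":2,"ty":0,"tz":0,"roll":0,"jaw":0},{"tx":4,"ty":-0.3,"tz":0,"roll":0,"jaw":0}]'; python3 -m jog '[{"tx":4.5,"ty":-0.3,"tz":0,"roll":0,"jaw":0},{"tx":4.5,"ty":-0.4,"tz":0,"roll":0,"jaw":0},{"tx":4.5,"ty":-0.4,"tz":0,"roll":0,"jaw":0},{"tx":4.5,"ty":-0.4,"tz":0,"roll":0,"jaw":0},{"tx":4.5,"ty":-0.4,"tz":0,"roll":0,"jaw":0},{"tx":4.5,"ty":-0.4,"tz":0,"roll":0,"jaw":0},{"tx":4,"ty":-0.4,"tz":0,"roll":0,"jaw":0},{"tx":0,"ty":0,"tz":0,"roll":0,"jaw":0}]'; python3 tr.py; python3 pk.py
```

```text
time_s: 21.1
position: [0.4476, -0.3051, 0.1247]
tcp_rot: [[0.002, 1.0, 0.003], [1.0, -0.002, -0.003], [-0.003, 0.003, -1.0]]
force: [0.7, 0.0, -0.6]
opening: 0.309
grasp_force: 30.0
time_s: 21.9
position: [0.4163, 0.0116, 0.1247]
tcp_rot: [[-0.007, 1.0, -0.004], [1.0, 0.007, 0.002], [0.002, -0.004, -1.0]]
force: [-0.8, 0.0, -0.2]
opening: 0.308
grasp_force: 30.0
[0.4163 0.0116 0.1247]
('top', 'tray') [0.4477 0.0081]
('top', 'tray_nose') [0.4221 0.0911]
('top', 'tray_grip') [ 0.4739 -0.1313]
('wrist', 'tray') [0.4385 0.0207]
('wrist', 'tray_nose') [0.4231 0.0919]
yaw 102.9644021496203 len 0.22860962232420604 ctr [0.4394 0.0184] [0.438  0.0246] [array([0.4477, 0.0081]), array([0.4385, 0.0207])]
[0.4198 0.0061 0.125 ]
puck tri None  scene[ 0.5693 -0.3549]
puck tri [ 0.508  -0.3522  0.0109]  top[ 0.5078 -0.3518] scene[ 0.5105 -0.353 ]
puck tri [0.4315 0.0353 0.0114]  wrist[0.4306 0.0348] scene[0.4343 0.0342]
```

```bash
python3 -m jog '[{"tx":3.1,"ty":0.3,"tz":0,"roll":0,"jaw":0},{"tx":3.1,"ty":0.2,"tz":0,"roll":0,"jaw":0},{"tx":0,"ty":0,"tz":3.5,"roll":0,"jaw":0},{"tx":0,"ty":0,"tz":3.5,"roll":0,"jaw":0},{"tx":0,"ty":0,"tz":0.5,"roll":0,"jaw":0},{"tx":0,"ty":0,"tz":0,"roll":0,"jaw":0},{"tx":0,"ty":0,"tz":0,"roll":0,"jaw":0}]'
```

```text
time_s: 23.3
position: [0.4249, 0.0691, 0.0509]
tcp_rot: [[-0.001, 1.0, 0.001], [1.0, 0.001, -0.0], [-0.0, 0.001, -1.0]]
force: [-0.5, -0.3, -0.1]
opening: 0.31
grasp_force: 30.0
```

```bash
python3 -m jog '[{"tx":0,"ty":0,"tz":1.2,"roll":0,"jaw":0},{"tx":0,"ty":0,"tz":0.9,"roll":0,"jaw":0},{"tx":0,"ty":0,"tz":0.4,"roll":0,"jaw":0},{"tx":0,"ty":0,"tz":0,"roll":0,"jaw":0},{"tx":0,"ty":0,"tz":0,"roll":0,"jaw":0.45},{"tx":0,"ty":0,"tz":0,"roll":0,"jaw":0.46},{"tx":0,"ty":0,"tz":0,"roll":0,"jaw":0.46},{"tx":0,"ty":0,"tz":-1.5,"roll":0,"jaw":0.46}]'; python3 -m jog '[{"tx":0,"ty":0,"tz":-4,"roll":0,"jaw":0.46},{"tx":0,"ty":0,"tz":-4,"roll":0,"jaw":0.46},{"tx":-4,"ty":1.5,"tz":-2,"roll":0,"jaw":0.46},{"tx":-4.3,"ty":1.5,"tz":0,"roll":0,"jaw":0.46},{"tx":-4.3,"ty":1.5,"tz":0,"roll":0,"jaw":0.46},{"tx":-4.3,"ty":1.5,"tz":0,"roll":0,"jaw":0.46},{"tx":-4.3,"ty":1.5,"tz":0,"roll":0,"jaw":0.46},{"tx":-4.3,"ty":1.5,"tz":0,"roll":0,"jaw":0.46}]';python3 -m jog '[{"tx":-4.3,"ty":1.5,"tz":0,"roll":0,"jaw":0.46},{"tx":-4.3,"ty":1.5,"tz":0,"roll":0,"jaw":0.46},{"tx":0,"ty":0,"tz":0,"roll":0.131,"jaw":0.46},{"tx":0,"ty":0,"tz":0,"roll":0.131,"jaw":0.46},{"tx":0,"ty":0,"tz":0,"roll":0.131,"jaw":0.46},{"tx":0,"ty":0,"tz":0,"roll":0.131,"jaw":0.46},{"tx":0,"ty":0,"tz":0,"roll":0.131,"jaw":0.46},{"tx":0,"ty":0,"tz":0,"roll":0.131,"jaw":0.46}]';python3 tr.py; python3 pk.py
```

```text
time_s: 24.1
position: [0.4236, 0.0693, 0.0394]
tcp_rot: [[-0.001, 1.0, -0.003], [1.0, 0.001, 0.0], [0.0, -0.003, -1.0]]
force: [-0.6, -0.3, 0.8]
opening: 0.452
grasp_force: 0.0
time_s: 24.9
position: [0.5146, -0.1873, 0.1402]
tcp_rot: [[-0.001, 1.0, -0.0], [1.0, 0.001, 0.0], [0.0, -0.0, -1.0]]
force: [1.3, -0.5, -1.2]
opening: 0.461
grasp_force: 0.0
time_s: 25.7
position: [0.5443, -0.2713, 0.1399]
tcp_rot: [[0.711, 0.704, -0.001], [0.704, -0.711, 0.001], [-0.0, -0.001, -1.0]]
force: [0.9, -0.4, 0.2]
opening: 0.458
grasp_force: 0.0
[ 0.5443 -0.2713  0.1399]
('top', 'tray') [0.4391 0.0181]
('top', 'tray_nose') [0.4139 0.0906]
('top', 'tray_grip') [ 0.4714 -0.1395]
('wrist', 'tray_grip') [ 0.4734 -0.1389]
yaw 104.27169890197011 len 0.23713345756299528 ctr [0.4324 0.0179] [0.4329 0.0159] [array([0.4391, 0.0181])]
[ 0.5446 -0.2715  0.1401]
puck tri None  wrist[ 0.7111 -0.2267]
puck tri [ 0.5658 -0.3537  0.009 ]  wrist[ 0.5661 -0.3519] scene[ 0.5701 -0.3555]
puck tri None  wrist[ 0.5156 -0.3407]
```

```bash
python3 -m jog '[{"tx":-2,"ty":3.6,"tz":0,"roll":0,"jaw":0.46},{"tx":-2.2,"ty":4,"tz":0,"roll":0,"jaw":0.46},{"tx":0,"ty":0,"tz":3,"roll":0,"jaw":0.46},{"tx":0,"ty":0,"tz":3,"roll":0,"jaw":0.46},{"tx":0,"ty":0,"tz":0,"roll":0,"jaw":0.46},{"tx":0,"ty":0,"tz":0,"roll":0,"jaw":0.46}]';python3 pk.py
```

```text
time_s: 27.0
position: [0.5685, -0.3547, 0.0798]
tcp_rot: [[0.707, 0.707, -0.001], [0.707, -0.707, 0.001], [-0.0, -0.002, -1.0]]
force: [0.6, 0.2, 0.8]
opening: 0.461
grasp_force: 0.0
[ 0.5685 -0.3547  0.0798]
puck tri None  top[ 0.4438 -0.0089]
puck tri [0.4296 0.0375 0.0107]  top[0.4296 0.0374] scene[0.4324 0.0353]
puck tri [0.4251 0.074  0.0115]  top[0.4245 0.0732] scene[0.4275 0.073 ]
```

```bash
python3 -m jog '[{"tx":0,"ty":0,"tz":2.4,"roll":0,"jaw":0.46},{"tx":0,"ty":0,"tz":1.9,"roll":0,"jaw":0.46},{"tx":0,"ty":0,"tz":0.8,"roll":0,"jaw":0.46},{"tx":0,"ty":0,"tz":0.4,"roll":0,"jaw":0.46},{"tx":0,"ty":0,"tz":0,"roll":0,"jaw":0.46}]'; python3 -m jog '[{"tx":0,"ty":0,"tz":0,"roll":0,"jaw":0},{"tx":0,"ty":0,"tz":0,"roll":0,"jaw":0},{"tx":0,"ty":0,"tz":0,"roll":0,"jaw":0},{"tx":0,"ty":0,"tz":0,"roll":0,"jaw":0},{"tx":0,"ty":0,"tz":-2,"roll":0,"jaw":0},{"tx":0,"ty":0,"tz":-4,"roll":0,"jaw":0},{"tx":0,"ty":0,"tz":-4,"roll":0,"jaw":0},{"tx":0,"ty":0,"tz":0,"roll":0,"jaw":0}]'; python3 -m jog '[{"tx":0,"ty":0,"tz":0,"roll":-0.131,"jaw":0},{"tx":0,"ty":0,"tz":0,"roll":-0.131,"jaw":0},{"tx":0,"ty":0,"tz":0,"roll":-0.131,"jaw":0},{"tx":0,"ty":0,"tz":0,"roll":-0.131,"jaw":0},{"tx":0,"ty":0,"tz":0,"roll":-0.131,"jaw":0},{"tx":0,"ty":0,"tz":0,"roll":-0.131,"jaw":0},{"tx":2,"ty":-1,"tz":0,"roll":0,"jaw":0},{"tx":4,"ty":-1.6,"tz":0,"roll":0,"jaw":0}]'
```

```text
time_s: 27.8
position: [0.5689, -0.3551, 0.0252]
tcp_rot: [[0.707, 0.707, 0.0], [0.707, -0.707, -0.0], [0.0, 0.0, -1.0]]
force: [0.3, 0.3, -1.1]
opening: 0.458
grasp_force: 0.0
time_s: 28.6
position: [0.5721, -0.3578, 0.1316]
tcp_rot: [[0.707, 0.707, 0.01], [0.707, -0.707, -0.008], [0.001, 0.013, -1.0]]
force: [1.1, -0.9, -0.5]
opening: 0.309
grasp_force: 30.0
time_s: 29.4
position: [0.5435, -0.2975, 0.1246]
tcp_rot: [[0.002, 1.0, 0.003], [1.0, -0.002, -0.003], [-0.003, 0.003, -1.0]]
force: [0.1, -0.1, -0.0]
opening: 0.306
grasp_force: 30.0
```

```bash
python3 -m jog '[{"tx":4.2,"ty":-1.5,"tz":0,"roll":0,"jaw":0},{"tx":4.2,"ty":-1.5,"tz":0,"roll":0,"jaw":0},{"tx":4.2,"ty":-1.5,"tz":0,"roll":0,"jaw":0},{"tx":4.2,"ty":-1.5,"tz":0,"roll":0,"jaw":0},{"tx":4.2,"ty":-1.5,"tz":0,"roll":0,"jaw":0},{"tx":4,"ty":-1.4,"tz":0,"roll":0,"jaw":0},{"tx":0,"ty":0,"tz":0,"roll":0,"jaw":0},{"tx":0,"ty":0,"tz":0,"roll":0,"jaw":0}]'; python3 look.py - tray tray_nose puck0
```

```text
time_s: 30.2
position: [0.4533, -0.0444, 0.125]
tcp_rot: [[-0.003, 1.0, 0.0], [1.0, 0.003, -0.0], [-0.0, 0.0, -1.0]]
force: [0.1, -0.4, -0.6]
opening: 0.311
grasp_force: 30.0
30.2 [ 0.4533 -0.0444  0.125 ] 
 [[-0.0034  1.      0.    ]
 [ 1.      0.0034 -0.0002]] [-19.6882  29.0321 112.1981  -0.0183  38.7633 -19.8668] 0.3106357221786001 [ 0.0742 -0.3638 -0.5921]
tray [([121.1, 236.7], [0.4355, 0.021], 0.62)]
tray_nose [([39.0, 223.2], [0.4248, 0.0903], 0.6), ([125.1, 238.2], [0.4368, 0.0173], 0.2)]
puck0 [([91.1, 199.4], [0.4024, 0.0473], 0.95), ([232.9, 253.1], [0.451, -0.092], 0.81), ([104.0, 232.3], [0.4319, 0.0363], 0.74)]
```

```bash
python3 -c "
from h import *
d=cam('wrist');save(d,'w6',1)
for q,p in __import__('pk').pucks('wrist',d): print(q,p)"
```

```text
(np.float64(102.78621495327103), np.float64(227.34345794392524)) [0.4301 0.0351 0.013 ]
(np.float64(235.41417910447763), np.float64(255.5089552238806)) [ 0.4547 -0.0923  0.013 ]
(np.float64(87.35598705501619), np.float64(192.86084142394822)) [0.4007 0.0479 0.013 ]
```

View pics/w6.png

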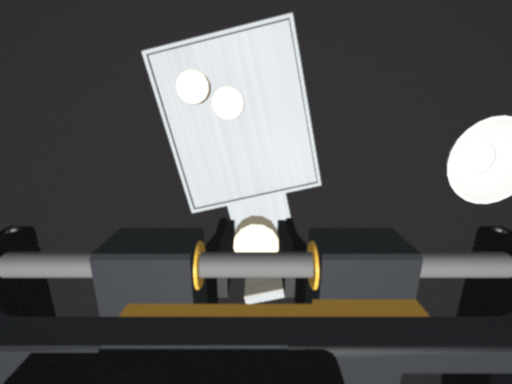

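The wrist picture shows two pucks lying flat in the tray at about (228,102) and (193,87). The second has been knocked aside but is still inside the rim. The third is between the fingers. I'm placing it at about (0.44, 0.0).

```bash
python3 -m jog '[{"tx":2.2,"ty":-0.6,"tz":0,"roll":0,"jaw":0},{"tx":2.2,"ty":-0.6,"tz":2,"roll":0,"jaw":0},{"tx":0,"ty":0,"tz":3.5,"roll":0,"jaw":0},{"tx":0,"ty":0,"tz":1.8,"roll":0,"jaw":0},{"tx":0,"ty":0,"tz":0,"roll":0,"jaw":0},{"tx":0,"ty":0,"tz":0,"roll":0,"jaw":0}]'
```

```text
time_s: 31.1
position: [0.4417, -0.0017, 0.052]
tcp_rot: [[-0.0, 1.0, -0.0], [1.0, 0.0, 0.0], [0.0, -0.0, -1.0]]
force: [-0.3, -0.8, -0.2]
opening: 0.311
grasp_force: 30.0
```

```bash
python3 -m jog '[{"tx":0,"ty":0,"tz":1.2,"roll":0,"jaw":0},{"tx":0,"ty":0,"tz":0.9,"roll":0,"jaw":0},{"tx":0,"ty":0,"tz":0.5,"roll":0,"jaw":0},{"tx":0,"ty":0,"tz":0,"roll":0,"jaw":0},{"tx":0,"ty":0,"tz":0,"roll":0,"jaw":0.45},{"tx":0,"ty":0,"tz":0,"roll":0,"jaw":0.46},{"tx":0,"ty":0,"tz":0,"roll":0,"jaw":0.46},{"tx":0,"ty":0,"tz":-1.5,"roll":0,"jaw":0.46}]'; python3 -m jog '[{"tx":0,"ty":0,"tz":-4,"roll":0,"jaw":0.46},{"tx":0,"ty":0,"tz":-4,"roll":0,"jaw":0.46},{"tx":-4,"ty":0.9,"tz":-2,"roll":0,"jaw":0.55},{"tx":-4.4,"ty":0.8,"tz":0,"roll":0,"jaw":0.55},{"tx":-4.4,"ty":0.8,"tz":0,"roll":0,"jaw":0.55},{"tx":-4.4,"ty":0.8,"tz":0,"roll":0,"jaw":0.55},{"tx":-4.4,"ty":0.8,"tz":0,"roll":0,"jaw":0.55},{"tx":-4.4,"ty":0.8,"tz":0,"roll":0,"jaw":0.55}]';python3 -m jog '[{"tx":-4.4,"ty":0.8,"tz":0,"roll":0,"jaw":0.55},{"tx":-3,"ty":0.8,"tz":2,"roll":0,"jaw":0.55},{"tx":0,"ty":0,"tz":3,"roll":0,"jaw":0.55},{"tx":0,"ty":0,"tz":1,"roll":0,"jaw":0.55},{"tx":0,"ty":0,"tz":0,"roll":0,"jaw":0.55},{"tx":0,"ty":0,"tz":0,"roll":0,"jaw":0.55}]';python3 pk.py
```

```text
time_s: 31.9
position: [0.4406, -0.001, 0.0404]
tcp_rot: [[-0.001, 1.0, -0.003], [1.0, 0.001, 0.001], [0.001, -0.003, -1.0]]
force: [0.2, 0.3, -0.2]
opening: 0.451
grasp_force: 0.0
time_s: 32.7
position: [0.4905, -0.2627, 0.1413]
tcp_rot: [[-0.001, 1.0, -0.0], [1.0, 0.001, 0.0], [0.0, -0.0, -1.0]]
force: [0.7, -0.6, 0.3]
opening: 0.55
grasp_force: 0.0
time_s: 33.3
position: [0.5067, -0.3342, 0.0815]
tcp_rot: [[-0.002, 1.0, -0.0], [1.0, 0.002, 0.0], [0.0, -0.0, -1.0]]
force: [0.4, 0.2, -0.2]
opening: 0.552
grasp_force: 0.0
[ 0.5067 -0.3342  0.0815]
puck tri None  scene[0.4331 0.0349]
puck tri [ 0.5087 -0.3533  0.0123]  wrist[ 0.5079 -0.3542] scene[ 0.5108 -0.3529]
puck tri [0.4006 0.0498 0.0134]  top[0.4005 0.0498] scene[0.4001 0.0502]
puck tri [ 0.4419 -0.0006  0.0101]  top[ 0.4413 -0.0013] scene[ 0.446  -0.0027]
```

```bash
python3 -m jog '[{"tx":-1.9,"ty":0.15,"tz":0,"roll":0,"jaw":0.55},{"tx":0,"ty":0,"tz":2.4,"roll":0,"jaw":0.55},{"tx":0,"ty":0,"tz":2,"roll":0,"jaw":0.55},{"tx":0,"ty":0,"tz":0.8,"roll":0,"jaw":0.55},{"tx":0,"ty":0,"tz":0.4,"roll":0,"jaw":0.55},{"tx":0,"ty":0,"tz":0,"roll":0,"jaw":0.55}]'; python3 -m jog '[{"tx":0,"ty":0,"tz":0,"roll":0,"jaw":0},{"tx":0,"ty":0,"tz":0,"roll":0,"jaw":0},{"tx":0,"ty":0,"tz":0,"roll":0,"jaw":0},{"tx":0,"ty":0,"tz":0,"roll":0,"jaw":0},{"tx":0,"ty":0,"tz":-2,"roll":0,"jaw":0},{"tx":0,"ty":0,"tz":-4,"roll":0,"jaw":0},{"tx":0,"ty":0,"tz":-4,"roll":0,"jaw":0},{"tx":0,"ty":0,"tz":0,"roll":0,"jaw":0}]'; python3 -m jog '[{"tx":4.4,"ty":-0.8,"tz":0,"roll":0,"jaw":0},{"tx":4.4,"ty":-0.9,"tz":0,"roll":0,"jaw":0},{"tx":4.4,"ty":-0.9,"tz":0,"roll":0,"jaw":0},{"tx":4.4,"ty":-0.9,"tz":0,"roll":0,"jaw":0},{"tx":4.4,"ty":-0.9,"tz":0,"roll":0,"jaw":0},{"tx":4.4,"ty":-0.9,"tz":0,"roll":0,"jaw":0},{"tx":2,"ty":-0.5,"tz":0,"roll":0,"jaw":0},{"tx":0,"ty":0,"tz":0,"roll":0,"jaw":0}]'; python3 tr.py;python3 look.py - tray tray_nose puck0
```

```text
time_s: 34.2
position: [0.5084, -0.354, 0.0252]
tcp_rot: [[-0.001, 1.0, -0.0], [1.0, 0.001, 0.0], [0.0, -0.0, -1.0]]
force: [0.3, 0.3, 0.8]
opening: 0.554
grasp_force: 0.0
time_s: 35.0
position: [0.5112, -0.3569, 0.131]
tcp_rot: [[-0.001, 1.0, 0.009], [1.0, 0.001, -0.009], [-0.009, 0.009, -1.0]]
force: [-0.3, -0.3, -0.7]
opening: 0.31
grasp_force: 30.0
time_s: 35.8
position: [0.4475, -0.067, 0.1247]
tcp_rot: [[-0.005, 1.0, -0.004], [1.0, 0.005, 0.002], [0.002, -0.004, -1.0]]
force: [0.4, 1.1, -0.1]
opening: 0.311
grasp_force: 30.0
[ 0.4475 -0.067   0.1247]
('top', 'tray') [0.4411 0.0258]
('top', 'tray_nose') [0.4223 0.0966]
('top', 'tray_grip') [ 0.4761 -0.1392]
('wrist', 'tray') [0.4366 0.02  ]
('wrist', 'tray_nose') [0.4267 0.0915]
yaw 102.45688704496271 len 0.2389387673306924 ctr [0.4407 0.0208] [0.4415 0.017 ] [array([0.4411, 0.0258]), array([0.4366, 0.02  ])]
36.2 [ 0.4504 -0.0712  0.125 ] 
 [[ 0.0006  1.      0.0004]
 [ 1.     -0.0006 -0.0002]] [-23.0725  29.0548 112.1342  -0.0044  38.7818 -23.0322] 0.30888681150456276 [ 0.5079 -0.8541  0.0537]
tray [([94.2, 240.8], [0.4371, 0.0181], 0.86)]
tray_nose [([0.2, 222.7], [0.4231, 0.0929], 0.71), ([131.9, 483.8], [0.6672, -0.0159], 0.41)]
puck0 [([57.5, 201.0], [0.403, 0.0484], 0.79), ([231.1, 256.0], [0.451, -0.1168], 0.72), ([116.8, 245.6], [0.4414, -0.0018], 0.66), ([71.3, 236.1], [0.4334, 0.0372], 0.57)]
```

```bash
python3 -m jog '[{"tx":2,"ty":-0.2,"tz":0,"roll":0,"jaw":0},{"tx":2,"ty":-0.1,"tz":2,"roll":0,"jaw":0},{"tx":0,"ty":0,"tz":3.5,"roll":0,"jaw":0},{"tx":0,"ty":0,"tz":1.8,"roll":0,"jaw":0},{"tx":0,"ty":0,"tz":0,"roll":0,"jaw":0},{"tx":0,"ty":0,"tz":0,"roll":0,"jaw":0}]'
```

```text
time_s: 37.0
position: [0.447, -0.0302, 0.0521]
tcp_rot: [[-0.001, 1.0, -0.001], [1.0, 0.001, 0.0], [0.0, -0.001, -1.0]]
force: [0.3, 0.1, -0.8]
opening: 0.312
grasp_force: 30.0
```

```bash
python3 -m jog '[{"tx":0,"ty":0,"tz":1.2,"roll":0,"jaw":0},{"tx":0,"ty":0,"tz":0.9,"roll":0,"jaw":0},{"tx":0,"ty":0,"tz":0.5,"roll":0,"jaw":0},{"tx":0,"ty":0,"tz":0,"roll":0,"jaw":0},{"tx":0,"ty":0,"tz":0,"roll":0,"jaw":0.45},{"tx":0,"ty":0,"tz":0,"roll":0,"jaw":0.46},{"tx":0,"ty":0,"tz":0,"roll":0,"jaw":0.46},{"tx":0,"ty":0,"tz":-1.5,"roll":0,"jaw":0.46}]'; python3 -m jog '[{"tx":0,"ty":0,"tz":-4,"roll":0,"jaw":0.46},{"tx":0,"ty":0,"tz":-4,"roll":0,"jaw":0.46},{"tx":0,"ty":0,"tz":-4,"roll":0.134,"jaw":0.46},{"tx":0,"ty":0,"tz":-4,"roll":0.134,"jaw":0.5},{"tx":0,"ty":0,"tz":0,"roll":0.134,"jaw":0.5},{"tx":0,"ty":0,"tz":0,"roll":0.134,"jaw":0.5},{"tx":0,"ty":0,"tz":0,"roll":0.134,"jaw":0.5},{"tx":0,"ty":0,"tz":0,"roll":0.134,"jaw":0.5}]';python3 -m jog '[{"tx":0,"ty":0,"tz":0,"roll":0.134,"jaw":0.5},{"tx":0,"ty":0,"tz":0,"roll":0.134,"jaw":0.5},{"tx":-2,"ty":-3,"tz":0,"roll":0.134,"jaw":0.5},{"tx":-2,"ty":-3,"tz":0,"roll":0.134,"jaw":0.5},{"tx":-2,"ty":-3,"tz":0,"roll":0,"jaw":0.5},{"tx":-2,"ty":-3,"tz":0,"roll":0,"jaw":0.5},{"tx":0,"ty":0,"tz":0,"roll":0,"jaw":0.5},{"tx":0,"ty":0,"tz":0,"roll":0,"jaw":0.5}]';python3 look.py w7 tray_nose tray tray_grip dryer lever_hinge lever_tip puck0; python3 pk.py
```

```text
time_s: 37.8
position: [0.4462, -0.0299, 0.0404]
tcp_rot: [[-0.001, 1.0, -0.003], [1.0, 0.001, 0.001], [0.001, -0.003, -1.0]]
force: [-0.4, -0.0, 0.2]
opening: 0.453
grasp_force: 0.0
time_s: 38.6
position: [0.4466, -0.03, 0.2015]
tcp_rot: [[0.723, 0.691, 0.0], [0.691, -0.723, -0.0], [0.0, 0.0, -1.0]]
force: [1.3, 0.4, -1.1]
opening: 0.504
grasp_force: 0.0
time_s: 39.4
position: [0.3326, 0.0571, 0.2014]
tcp_rot: [[0.973, 0.231, 0.001], [0.231, -0.973, -0.0], [0.001, 0.001, -1.0]]
force: [0.6, -0.2, -0.3]
opening: 0.501
grasp_force: 0.0
39.4 [0.3326 0.0571 0.2014] 
 [[ 0.9729  0.2313  0.0011]
 [ 0.2313 -0.9729 -0.0003]] [ -9.4643  12.4869 123.3298  -0.0091  44.1163  67.1707] 0.5008319275235913 [ 0.5768 -0.1891 -0.3282]
tray_nose [([94.6, 250.5], [0.4209, 0.0848], 0.75)]
tray [([90.9, 309.0], [0.4407, 0.0191], 0.62)]
tray_grip [([93.6, 473.6], [0.4728, -0.1378], 0.79)]
dryer [([17.2, 49.3], [0.4481, 0.3173], 0.71), ([91.6, 470.5], [0.4838, -0.1651], 0.6)]
lever_hinge []
lever_tip []
puck0 [([95.6, 352.8], [0.4473, -0.0315], 0.79), ([92.1, 324.7], [0.4434, 0.0015], 0.76), ([120.7, 277.6], [0.3995, 0.0466], 0.56), ([94.6, 298.5], [0.4337, 0.0304], 0.56)]
[0.3334 0.0563 0.201 ]
puck tri [ 0.4488 -0.0291  0.0115]  wrist[ 0.4472 -0.0301] scene[ 0.4522 -0.0294]
puck tri [ 0.4506 -0.0295  0.0061]  wrist[ 0.4472 -0.0301] scene[ 0.4617 -0.034 ]
puck tri [ 0.4421 -0.0008  0.0127]  wrist[ 0.4416 -0.0017] top[ 0.4415 -0.0012] scene[ 0.444  -0.0001]
puck tri [0.431  0.0358 0.0115]  wrist[0.4306 0.0356] scene[0.4331 0.0345]
puck tri [0.4004 0.0496 0.0144]  wrist[0.4008 0.0482] top[0.3993 0.0504] scene[0.3995 0.0513]
```

View pics/w7.png

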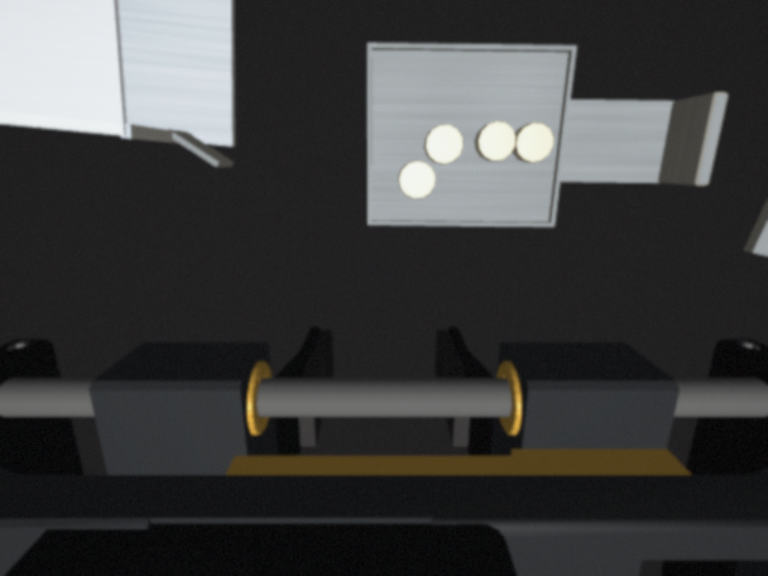

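All four pucks lie in the tray, at about (417,180), (445,144), (497,141) and (534,142), and the tray is square to the tool. I'm taking a good look at the dryer mouth before gripping the tray.

```bash
python3 -m jog '[{"tx":2,"ty":-4,"tz":-2,"roll":0,"jaw":0.5},{"tx":2,"ty":-4,"tz":-2,"roll":0,"jaw":0.5},{"tx":2,"ty":-4,"tz":-2,"roll":0,"jaw":0.5},{"tx":1,"ty":-2,"tz":0,"roll":0,"jaw":0.5},{"tx":0,"ty":0,"tz":0,"roll":0,"jaw":0.5},{"tx":0,"ty":0,"tz":0,"roll":0,"jaw":0.5}]';python3 look.py w8 dryer dryer_stop lever_hinge lever_tip tray_nose; python3 - <<'E'
import cv2
i=cv2.imread('pics/w8.png')[:330];cv2.imwrite('pics/w8b.png',i)
E
```

```text
time_s: 40.7
position: [0.3679, 0.2088, 0.2606]
tcp_rot: [[0.973, 0.231, -0.002], [0.231, -0.973, -0.001], [-0.002, 0.001, -1.0]]
force: [-0.5, -0.8, 0.2]
opening: 0.502
grasp_force: 0.0
40.7 [0.3679 0.2088 0.2606] 
 [[ 0.9729  0.2313 -0.0017]
 [ 0.2313 -0.9729 -0.001 ]] [ 14.3861  13.0099 108.0899  -0.0373  59.0099  91.0302] 0.501543712743371 [-0.4697 -0.7654  0.1684]
dryer [([85.3, 193.0], [0.4514, 0.317], 0.91)]
dryer_stop []
lever_hinge []
lever_tip []
tray_nose [([144.2, 346.8], [0.424, 0.0875], 0.89), ([147.9, 385.5], [0.4319, 0.0312], 0.24)]
```

View pics/w8b.png

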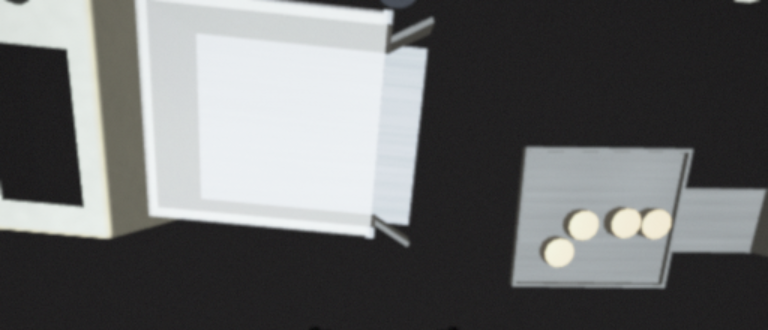

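Chamber floor front edge runs (428,48)–(409,225), roof front corners are (391,13) and (373,236), and tray pan corners are (525,147), (692,149), (665,287) and (513,286). I'm converting these to world positions.

```bash
python3 - <<'E'
from h import *
np.set_printoptions(precision=4,suppress=True)
d=cam('wrist')
P=lambda x,y,z:onz(d,(y/1.5,x/1.5),z)[:2]
a,b=P(428,48,.006),P(409,225,.006);v=a-b;print('floor edge',a,b,np.linalg.norm(v),'mid',(a+b)/2,'yaw',np.degrees(np.arctan2(v[1],v[0]))+90)
a,b=P(391,13,.088),P(373,236,.088);v=a-b;print('roof front',a,b,np.linalg.norm(v),'mid',(a+b)/2,'yaw',np.degrees(np.arctan2(v[1],v[0]))+90)
c=P(152,215,.088);v=c-b;print('roof side',c,np.linalg.norm(v),'yaw',np.degrees(np.arctan2(v[1],v[0])))
c=P(143,0,.088);v=c-a;print('roof side2',c,np.linalg.norm(v),'yaw',np.degrees(np.arctan2(v[1],v[0])))
q=[P(*p,.009) for p in [(525,147),(692,149),(665,287),(513,286)]]
print(q,'ctr',np.mean(q,0))
for i,j in [(1,0),(2,3)]: v=q[j]-q[i];print(np.linalg.norm(v),np.degrees(np.arctan2(v[1],v[0])))
for i,j in [(0,3),(1,2)]: v=q[j]-q[i];print(np.linalg.norm(v),np.degrees(np.arctan2(v[1],v[0]))-90)
E
```

```text
floor edge [0.5427 0.2105] [0.3926 0.1893] 0.15167262339533108 mid [0.4676 0.1999] yaw 98.03657334655915
roof front [0.5368 0.243 ] [0.3886 0.2216] 0.14976488497508927 mid [0.4627 0.2323] yaw 98.21444934205485
roof side [0.3661 0.3871] 0.16704417740099425 yaw 97.72184032786181
roof side2 [0.5068 0.4038] 0.16358302193461052 yaw 100.55908094064961
[array([0.4849, 0.1052]), array([ 0.5176, -0.0418]), array([ 0.3912, -0.0715]), array([0.358 , 0.0749])] ctr [0.4379 0.0167]
0.15057245351604914 102.54168833819396
0.15017127974294606 102.80657802706331
0.13046417954647516 -256.58833481127897
0.12976446773325062 -256.7615017513377
```

The recovered pan is 150.4 × 130.1 mm, which matches the stated size, so the scale is right. The tray is at (0.438, 0.017) with yaw 102.8°, and the dryer origin is (0.4516, 0.314) with yaw 98.0°. Now I'll grip the tray.

```bash
python3 -m jog '[{"tx":0.2,"ty":4,"tz":0,"roll":0.009,"jaw":0.5},{"tx":0.3,"ty":4.6,"tz":0,"roll":0,"jaw":0.5},{"tx":0.3,"ty":4.6,"tz":0,"roll":0,"jaw":0.5},{"tx":0.3,"ty":4.6,"tz":0,"roll":0,"jaw":0.5},{"tx":0.3,"ty":4.6,"tz":0,"roll":0,"jaw":0.5},{"tx":0.3,"ty":4.6,"tz":0,"roll":0,"jaw":0.5},{"tx":0.3,"ty":4.6,"tz":0,"roll":0,"jaw":0.5},{"tx":0.2,"ty":4.7,"tz":2,"roll":0,"jaw":0.5}]';python3 -m jog '[{"tx":0,"ty":0,"tz":4,"roll":0,"jaw":0.5},{"tx":0,"ty":0,"tz":4,"roll":0,"jaw":0.5},{"tx":0,"ty":0,"tz":4,"roll":0,"jaw":0.5},{"tx":0,"ty":0,"tz":2,"roll":0,"jaw":0.5},{"tx":0,"ty":0,"tz":0,"roll":0,"jaw":0.5},{"tx":0,"ty":0,"tz":0,"roll":0,"jaw":0.5}]';python3 look.py - tray_grip tray
```

```text
time_s: 41.85
position: [0.4724, -0.1424, 0.2434]
tcp_rot: [[0.976, 0.22, 0.006], [0.22, -0.976, -0.003], [0.005, 0.004, -1.0]]
force: [0.5, 0.6, 0.5]
opening: 0.5
grasp_force: 0.0
time_s: 42.45
position: [0.4706, -0.1394, 0.1016]
tcp_rot: [[0.975, 0.22, -0.0], [0.22, -0.975, 0.0], [-0.0, -0.0, -1.0]]
force: [-0.0, 0.0, -0.3]
opening: 0.499
grasp_force: 0.0
42.45 [ 0.4706 -0.1394  0.1016] 
 [[ 0.9754  0.2204 -0.0003]
 [ 0.2204 -0.9754  0.0001]] [-29.573   33.3367 108.0787  -0.0009  38.6019  47.6948] 0.4985208420755594 [-0.0113  0.0473 -0.2539]
tray_grip [([210.9, 254.4], [0.4715, -0.1377], 0.64)]
tray [([193.0, 76.8], [0.4359, 0.0223], 0.59)]
```

```bash
python3 -m jog '[{"tx":0.2,"ty":0,"tz":2.6,"roll":0,"jaw":0.5},{"tx":0,"ty":0,"tz":2.4,"roll":0,"jaw":0.5},{"tx":0,"ty":0,"tz":1.4,"roll":0,"jaw":0.5},{"tx":0,"ty":0,"tz":0.6,"roll":0,"jaw":0.5},{"tx":0,"ty":0,"tz":0,"roll":0,"jaw":0.3},{"tx":0,"ty":0,"tz":0,"roll":0,"jaw":0.2},{"tx":0,"ty":0,"tz":0,"roll":0,"jaw":0},{"tx":0,"ty":0,"tz":0,"roll":0,"jaw":0}]';python3 -m jog '[{"tx":0,"ty":0,"tz":0,"roll":0,"jaw":0},{"tx":0,"ty":0,"tz":-0.3,"roll":0,"jaw":0},{"tx":0,"ty":0,"tz":-0.3,"roll":0,"jaw":0},{"tx":0,"ty":0,"tz":-0.3,"roll":0,"jaw":0},{"tx":0,"ty":0,"tz":-0.3,"roll":0,"jaw":0},{"tx":0,"ty":0,"tz":0,"roll":0,"jaw":0},{"tx":0,"ty":0,"tz":0,"roll":0,"jaw":0}]'; python3 - <<'E'
from h import *
s=read_state();print(s['moment'],s['force'])
d=cam('scene');i=d['img'][150:310,130:340,::-1];cv2.imwrite('pics/s9.png',cv2.resize(i,None,fx=3.5,fy=3.5,interpolation=2))
E
```

```text
time_s: 43.4
position: [0.473, -0.1389, 0.0323]
tcp_rot: [[0.975, 0.221, 0.001], [0.221, -0.975, -0.001], [0.001, 0.001, -1.0]]
force: [-0.0, 0.3, 0.5]
opening: 0.219
grasp_force: 0.0
time_s: 44.1
position: [0.4726, -0.1387, 0.0436]
tcp_rot: [[0.975, 0.221, 0.0], [0.221, -0.975, -0.0], [0.0, 0.0, -1.0]]
force: [0.4, -0.0, -4.0]
opening: 0.112
grasp_force: 30.1
[-0.52178635  0.02802417  0.00957887] [ 0.44318942 -0.01281496 -4.02290891]
```

View pics/s9.png

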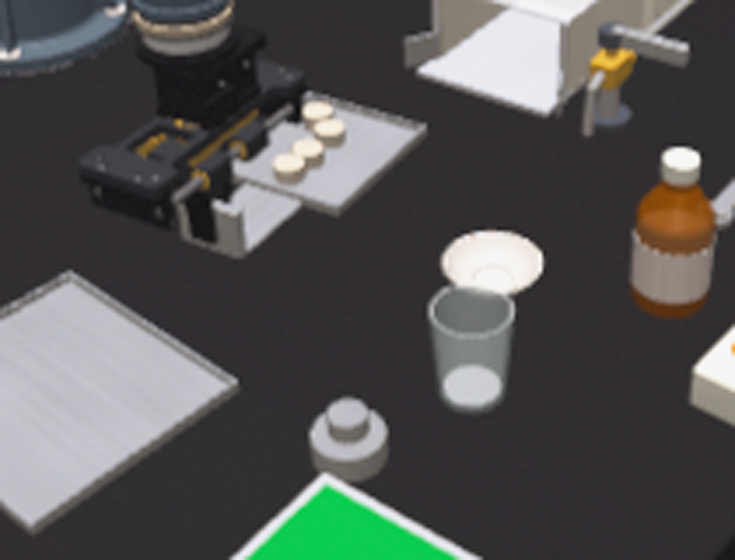

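The wrist now carries 4.0 N with a moment of 0.52 N m, so the loaded tray is fully lifted with the four pucks in it. The lever still points away from the dryer, so the valve is shut. I'm moving to the entry line.

```bash
python3 -m jog '[{"tx":0.3,"ty":-0.5,"tz":-0.3,"roll":0.01,"jaw":0},{"tx":0.6,"ty":-1.1,"tz":0,"roll":0.01,"jaw":0},{"tx":0.6,"ty":-1.1,"tz":0,"roll":0.011,"jaw":0},{"tx":0.7,"ty":-1.2,"tz":0,"roll":0.011,"jaw":0},{"tx":0.7,"ty":-1.2,"tz":0,"roll":0.011,"jaw":0},{"tx":0.7,"ty":-1.2,"tz":0,"roll":0.011,"jaw":0},{"tx":0.7,"ty":-1.2,"tz":0,"roll":0.011,"jaw":0},{"tx":0.4,"ty":-0.7,"tz":0,"roll":0.01,"jaw":0}]';python3 -m jog '[{"tx":0,"ty":-0.3,"tz":0,"roll":0,"jaw":0},{"tx":0,"ty":0,"tz":0,"roll":0,"jaw":0},{"tx":0,"ty":0,"tz":0,"roll":0,"jaw":0}]';python3 - <<'E'
from h import *
np.set_printoptions(precision=4,suppress=True)
O=np.array([.4516,.314]);a=np.radians(98);ex=np.array([np.cos(a),np.sin(a)]);ey=np.array([-ex[1],ex[0]])
s=read_state();p=s['position'][:2]-O;y=s['tcp_rot'][:2,1]
print('grip in dryer',p@ex,p@ey,'yaw tray',np.degrees(np.arctan2(-y[1],-y[0])),s['force'],s['moment'],s['grasp_force'])
d=cam('wrist');save(d,'w10',1.3);d=cam('scene')
i=d['img'][130:260,150:350,::-1];i=cv2.resize(i,None,fx=3,fy=3,interpolation=2);w=cv2.imread('pics/w10.png')[:,:600];cv2.imwrite('pics/x10.png',cv2.resize(np.vstack([i,w[:320]]),None,fx=.84,fy=.84))
E
```

```text
time_s: 44.95
position: [0.5037, -0.0481, 0.0466]
tcp_rot: [[0.99, 0.138, -0.001], [0.138, -0.99, 0.0], [-0.0, -0.0, -1.0]]
force: [0.0, -0.0, -2.8]
opening: 0.112
grasp_force: 30.1
time_s: 45.25
position: [0.503, -0.0467, 0.0465]
tcp_rot: [[0.991, 0.137, -0.0], [0.137, -0.991, -0.0], [-0.0, -0.0, -1.0]]
force: [-0.3, -0.1, -2.9]
opening: 0.114
grasp_force: 30.1
grip in dryer -0.3643264994762878 -0.0006960530739953585 yaw tray 97.88643734022808 [-0.346  -0.0805 -2.87  ] [-0.5038  0.0534  0.0294] 30.120599884539843
```

View pics/x10.png

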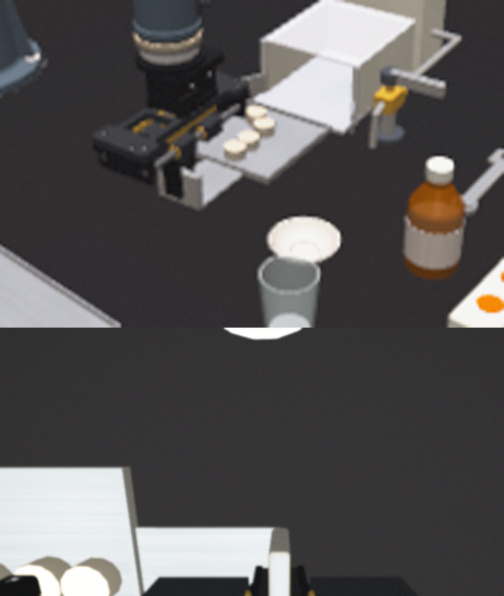

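The tray is lined up just before the mouth, at lateral error -0.7 mm and yaw 97.9°. I'm inserting it over the step while watching the force.

```bash
python3 -m jog '[{"tx":0,"ty":-0.5,"tz":0,"roll":0,"jaw":0},{"tx":0,"ty":-0.7,"tz":0,"roll":0,"jaw":0},{"tx":0,"ty":-0.7,"tz":0,"roll":0,"jaw":0},{"tx":0,"ty":-0.7,"tz":0,"roll":0,"jaw":0},{"tx":0,"ty":-0.4,"tz":0,"roll":0,"jaw":0}]';python3 -m jog '[{"tx":0,"ty":-0.5,"tz":0,"roll":0,"jaw":0},{"tx":0,"ty":-0.7,"tz":0,"roll":0,"jaw":0},{"tx":0,"ty":-0.7,"tz":0,"roll":0,"jaw":0},{"tx":0,"ty":-0.7,"tz":0,"roll":0,"jaw":0},{"tx":0,"ty":-0.4,"tz":0,"roll":0,"jaw":0},{"tx":0,"ty":0,"tz":0,"roll":0,"jaw":0}]'; python3 -m jog '[{"tx":0,"ty":-0.5,"tz":0,"roll":0,"jaw":0},{"tx":0,"ty":-0.8,"tz":0,"roll":0,"jaw":0},{"tx":0,"ty":-0.8,"tz":0,"roll":0,"jaw":0},{"tx":0,"ty":-0.4,"tz":0,"roll":0,"jaw":0},{"tx":0,"ty":0,"tz":0,"roll":0,"jaw":0}]'; python3 look.py - tray_grip tray
```

```text
time_s: 45.85
position: [0.4987, -0.0157, 0.0465]
tcp_rot: [[0.99, 0.138, -0.001], [0.138, -0.99, 0.0], [-0.001, -0.0, -1.0]]
force: [-0.8, -0.3, -4.2]
opening: 0.115
grasp_force: 30.1
time_s: 46.45
position: [0.4947, 0.0137, 0.0465]
tcp_rot: [[0.99, 0.138, -0.001], [0.138, -0.99, 0.0], [-0.0, -0.0, -1.0]]
force: [-0.5, 0.4, -3.8]
opening: 0.11
grasp_force: 30.1
time_s: 46.95
position: [0.4913, 0.0385, 0.0465]
tcp_rot: [[0.99, 0.138, -0.0], [0.138, -0.99, 0.0], [-0.0, -0.0, -1.0]]
force: [0.2, 0.8, -3.2]
opening: 0.112
grasp_force: 30.1
46.95 [0.4913 0.0385 0.0465] 
 [[ 0.9904  0.1384 -0.0003]
 [ 0.1384 -0.9904  0.0001]] [ -8.5345  39.6175 109.1859   0.0073  31.2164  73.5018] 0.11201314519072227 [ 0.18    0.7693 -3.211 ]
tray_grip [([258.7, 256.9], [0.4835, 0.0372], 0.92)]
tray [([223.8, 23.8], [0.4623, 0.208], 0.69)]
```

No contact yet. I'll insert to about 40 mm short of home, set the tray down on the chamber floor and regrip higher so the gripper body clears the roof.

```bash
python3 -m jog '[{"tx":0,"ty":-0.5,"tz":0,"roll":0,"jaw":0},{"tx":0,"ty":-0.8,"tz":0,"roll":0,"jaw":0},{"tx":0,"ty":-0.8,"tz":0,"roll":0,"jaw":0},{"tx":0,"ty":-0.8,"tz":0,"roll":0,"jaw":0},{"tx":0,"ty":-0.8,"tz":0,"roll":0,"jaw":0},{"tx":0,"ty":-0.4,"tz":0,"roll":0,"jaw":0},{"tx":0,"ty":0,"tz":0,"roll":0,"jaw":0}]';python3 -m jog '[{"tx":0,"ty":-0.5,"tz":0,"roll":0,"jaw":0},{"tx":0,"ty":-0.8,"tz":0,"roll":0,"jaw":0},{"tx":0,"ty":-0.8,"tz":0,"roll":0,"jaw":0},{"tx":0,"ty":-0.8,"tz":0,"roll":0,"jaw":0},{"tx":0,"ty":-0.8,"tz":0,"roll":0,"jaw":0},{"tx":0,"ty":-0.4,"tz":0,"roll":0,"jaw":0},{"tx":0,"ty":0,"tz":0,"roll":0,"jaw":0}]';python3 -m jog '[{"tx":0,"ty":0,"tz":0.3,"roll":0,"jaw":0},{"tx":0,"ty":0,"tz":0.3,"roll":0,"jaw":0},{"tx":0,"ty":0,"tz":0.15,"roll":0,"jaw":0},{"tx":0,"ty":0,"tz":0.05,"roll":0,"jaw":0},{"tx":0,"ty":0,"tz":0,"roll":0,"jaw":0}]'; python3 -c "
from h import *
s=read_state();print(s['force'],s['moment'],s['position'])"
```

```text
time_s: 47.8
position: [0.4858, 0.0792, 0.0465]
tcp_rot: [[0.99, 0.139, -0.0], [0.139, -0.99, 0.0], [-0.0, -0.0, -1.0]]
force: [0.7, -0.0, -3.1]
opening: 0.115
grasp_force: 30.1
time_s: 48.5
position: [0.4802, 0.1197, 0.0465]
tcp_rot: [[0.99, 0.139, 0.0], [0.139, -0.99, 0.0], [0.0, -0.0, -1.0]]
force: [-0.0, -0.5, -4.5]
opening: 0.113
grasp_force: 30.1
time_s: 49.0
position: [0.4804, 0.1187, 0.0385]
tcp_rot: [[0.991, 0.137, -0.0], [0.137, -0.991, -0.0], [-0.0, 0.0, -1.0]]
force: [0.3, -0.8, -1.0]
opening: 0.11
grasp_force: 30.0
[ 0.2769845  -0.76043323 -1.03544289] [-0.30167336  0.15304646  0.04728097] [0.48037734 0.11867858 0.03849057]
```

```bash
python3 -m jog '[{"tx":0,"ty":0,"tz":0,"roll":0,"jaw":0.25},{"tx":0,"ty":0,"tz":0,"roll":0,"jaw":0.25},{"tx":0,"ty":0,"tz":-0.6,"roll":0,"jaw":0.25},{"tx":0,"ty":0,"tz":-0.6,"roll":0,"jaw":0.25},{"tx":0,"ty":0,"tz":0,"roll":0,"jaw":0},{"tx":0,"ty":0,"tz":0,"roll":0,"jaw":0},{"tx":0,"ty":0,"tz":0,"roll":0,"jaw":0}]';python3 -m jog '[{"tx":0,"ty":-0.4,"tz":0,"roll":0,"jaw":0},{"tx":0,"ty":-0.6,"tz":0,"roll":0,"jaw":0},{"tx":0,"ty":-0.6,"tz":0,"roll":0,"jaw":0},{"tx":0,"ty":-0.6,"tz":0,"roll":0,"jaw":0},{"tx":0,"ty":-0.3,"tz":0,"roll":0,"jaw":0},{"tx":0,"ty":0,"tz":0,"roll":0,"jaw":0}]';python3 -m jog '[{"tx":0,"ty":-0.4,"tz":0,"roll":0,"jaw":0},{"tx":0,"ty":-0.4,"tz":0,"roll":0,"jaw":0},{"tx":0,"ty":-0.3,"tz":0,"roll":0,"jaw":0},{"tx":0,"ty":0,"tz":0,"roll":0,"jaw":0}]'
```

```text
time_s: 49.7
position: [0.4805, 0.1189, 0.0508]
tcp_rot: [[0.99, 0.138, 0.001], [0.138, -0.99, -0.0], [0.001, 0.0, -1.0]]
force: [-0.5, -0.3, 1.9]
opening: 0.105
grasp_force: 30.0
time_s: 50.3
position: [0.4772, 0.1439, 0.0508]
tcp_rot: [[0.99, 0.138, 0.001], [0.138, -0.99, -0.0], [0.001, 0.0, -1.0]]
force: [0.8, -2.4, 4.9]
opening: 0.109
grasp_force: 30.0
time_s: 50.7
position: [0.4758, 0.1546, 0.0509]
tcp_rot: [[0.99, 0.138, 0.001], [0.138, -0.99, -0.0], [0.001, 0.0, -1.0]]
force: [0.5, -2.7, 5.4]
opening: 0.116
grasp_force: 30.0
```

Friction is only about 2.5 N. I'm continuing in small steps until the stop shows up as a force.

```bash
python3 -m jog '[{"tx":0,"ty":-0.3,"tz":0,"roll":0,"jaw":0},{"tx":0,"ty":-0.2,"tz":0,"roll":0,"jaw":0},{"tx":0,"ty":0,"tz":0,"roll":0,"jaw":0}]';python3 -m jog '[{"tx":0,"ty":-0.2,"tz":0,"roll":0,"jaw":0},{"tx":0,"ty":0,"tz":0,"roll":0,"jaw":0}]';python3 -m jog '[{"tx":0,"ty":-0.2,"tz":0,"roll":0,"jaw":0},{"tx":0,"ty":0,"tz":0,"roll":0,"jaw":0}]'
```

```text
time_s: 51.0
position: [0.4753, 0.1594, 0.0509]
tcp_rot: [[0.99, 0.138, 0.001], [0.138, -0.99, -0.0], [0.001, 0.001, -1.0]]
force: [0.2, -4.6, 5.4]
opening: 0.109
grasp_force: 30.0
time_s: 51.2
position: [0.475, 0.1613, 0.0509]
tcp_rot: [[0.99, 0.138, 0.001], [0.138, -0.99, -0.0], [0.001, 0.001, -1.0]]
force: [1.1, -4.0, 5.6]
opening: 0.109
grasp_force: 30.0
time_s: 51.4
position: [0.4752, 0.1625, 0.0509]
tcp_rot: [[0.99, 0.139, 0.002], [0.139, -0.99, -0.002], [0.002, 0.002, -1.0]]
force: [1.6, -8.5, 5.2]
opening: 0.113
grasp_force: 30.0
```

```bash
python3 -m jog '[{"tx":0,"ty":-0.2,"tz":0,"roll":0,"jaw":0},{"tx":0,"ty":0,"tz":0,"roll":0,"jaw":0}]';python3 -m jog '[{"tx":0,"ty":-0.2,"tz":0,"roll":0,"jaw":0},{"tx":0,"ty":0,"tz":0,"roll":0,"jaw":0}]'
```

```text
time_s: 51.6
position: [0.4752, 0.1627, 0.0509]
tcp_rot: [[0.99, 0.14, 0.002], [0.14, -0.99, -0.004], [0.001, 0.004, -1.0]]
force: [3.0, -17.9, 5.9]
opening: 0.115
grasp_force: 30.0
time_s: 51.8
position: [0.4753, 0.1628, 0.0509]
tcp_rot: [[0.99, 0.142, 0.002], [0.142, -0.99, -0.007], [0.001, 0.007, -1.0]]
force: [2.5, -25.6, 5.4]
opening: 0.111
grasp_force: 30.0
```

The force climbs to 26 N with no motion and the grip is at dryer x = -0.153 (expected -0.155), so the tray is home. I'm easing off, releasing and checking.

```bash
python3 -m jog '[{"tx":0,"ty":0.3,"tz":0,"roll":0,"jaw":0},{"tx":0,"ty":0.15,"tz":0,"roll":0,"jaw":0},{"tx":0,"ty":0,"tz":0,"roll":0,"jaw":0.25},{"tx":0,"ty":0,"tz":0,"roll":0,"jaw":0.25},{"tx":0,"ty":0,"tz":-1,"roll":0,"jaw":0.25},{"tx":0,"ty":0,"tz":-2,"roll":0,"jaw":0.25},{"tx":0,"ty":0,"tz":-4,"roll":0,"jaw":0.25},{"tx":0,"ty":0,"tz":-4,"roll":0,"jaw":0.25}]';python3 -m jog '[{"tx":-2,"ty":-1,"tz":-4,"roll":0,"jaw":0},{"tx":-3,"ty":-1,"tz":-3,"roll":0,"jaw":0},{"tx":-3,"ty":-1,"tz":0,"roll":0,"jaw":0},{"tx":-3,"ty":-1,"tz":0,"roll":0,"jaw":0},{"tx":0,"ty":0,"tz":0,"roll":0,"jaw":0},{"tx":0,"ty":0,"tz":0,"roll":0,"jaw":0}]';python3 look.py w11 tray tray_grip lever_tip lever_hinge puck0; python3 pk.py;python3 -c "
import cv2
cv2.imwrite('pics/w11b.png',cv2.imread('pics/w11.png')[:340])"
```

```text
time_s: 52.6
position: [0.4731, 0.1633, 0.1614]
tcp_rot: [[0.99, 0.138, -0.003], [0.138, -0.99, -0.0], [-0.003, -0.0, -1.0]]
force: [1.7, -0.8, -0.2]
opening: 0.251
grasp_force: 0.0
time_s: 53.2
position: [0.3593, 0.188, 0.2311]
tcp_rot: [[0.99, 0.139, 0.001], [0.139, -0.99, 0.0], [0.001, -0.0, -1.0]]
force: [-0.0, -0.5, 0.5]
opening: 0.007
grasp_force: 0.0
53.2 [0.3593 0.188  0.2311] 
 [[ 0.9903  0.1387  0.0013]
 [ 0.1387 -0.9903  0.0003]] [ 11.7252  14.2736 112.6381   0.003   53.012   93.7499] 0.007344916700405781 [-0.0366 -0.5257  0.5225]
tray []
tray_grip [([74.4, 292.3], [0.4765, 0.1643], 0.57)]
lever_tip []
lever_hinge []
puck0 []
[0.3607 0.1875 0.2304]
puck tri None  top[0.6218 0.2721]
```

View pics/w11b.png

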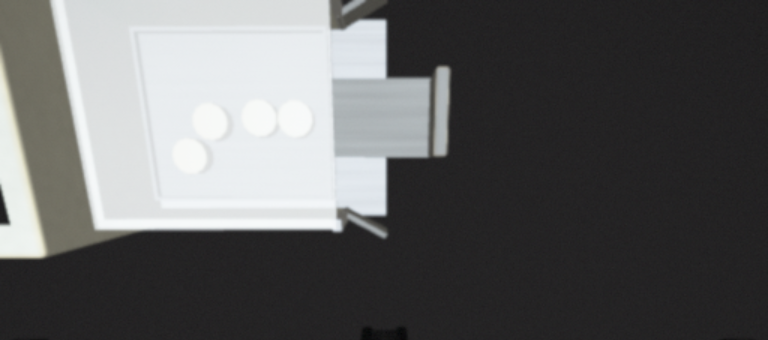

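Through the clear roof the tray sits home with four pucks flat in it, at about (191,156), (211,121), (259,118) and (295,118). Next I'll open the valve from the far side of the lever.

```bash
python3 -m jog '[{"tx":3.5,"ty":-0.8,"tz":0,"roll":0,"jaw":0},{"tx":4.2,"ty":-0.9,"tz":0,"roll":0,"jaw":0},{"tx":4.2,"ty":-0.9,"tz":0,"roll":0,"jaw":0},{"tx":4.2,"ty":-0.9,"tz":0,"roll":0,"jaw":0},{"tx":4.2,"ty":-0.9,"tz":0,"roll":0,"jaw":0},{"tx":4.2,"ty":-0.9,"tz":0,"roll":0,"jaw":0},{"tx":3.8,"ty":-0.8,"tz":0,"roll":0,"jaw":0},{"tx":0,"ty":0,"tz":0,"roll":0,"jaw":0}]'; python3 -m jog '[{"tx":0,"ty":0,"tz":0,"roll":0,"jaw":0},{"tx":0,"ty":0,"tz":0,"roll":0,"jaw":0}]'; python3 look.py - lever_tip lever_hinge; python3 - <<'E'
from h import *
d=cam('scene');i=d['img'][110:230,200:380,::-1];cv2.imwrite('pics/s12.png',cv2.resize(i,None,fx=3.5,fy=3.5,interpolation=2))
E
```

```text
time_s: 54.6
position: [0.6364, 0.2879, 0.2296]
tcp_rot: [[0.991, 0.137, 0.004], [0.137, -0.991, 0.001], [0.005, -0.001, -1.0]]
force: [-1.1, -0.0, -0.1]
opening: 0.001
grasp_force: 0.0
time_s: 54.8
position: [0.6301, 0.2865, 0.2299]
tcp_rot: [[0.991, 0.137, -0.003], [0.137, -0.991, -0.001], [-0.003, 0.0, -1.0]]
force: [-0.6, -0.1, 0.0]
opening: 0.007
grasp_force: 0.0
54.8 [0.6301 0.2865 0.2299] 
 [[ 0.9905  0.1375 -0.0026]
 [ 0.1375 -0.9905 -0.0007]] [15.2201 36.3077 72.0472 -0.0009 71.8005 97.3196] 0.006799660888054152 [-0.6432 -0.1199  0.0495]
lever_tip [([174.1, 285.3], [0.6463, 0.2589], 0.79)]
lever_hinge [([232.0, 284.8], [0.583, 0.2487], 0.71)]
```

View pics/s12.png

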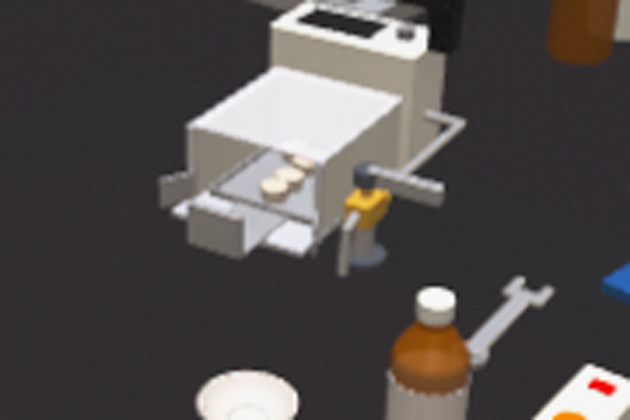

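```bash
python3 -m jog '[{"tx":0,"ty":0,"tz":4,"roll":0,"jaw":0},{"tx":0,"ty":0,"tz":4,"roll":0,"jaw":0},{"tx":0,"ty":0,"tz":3,"roll":0,"jaw":0},{"tx":0,"ty":0,"tz":1.4,"roll":0,"jaw":0},{"tx":0,"ty":0,"tz":0,"roll":0,"jaw":0},{"tx":0,"ty":0,"tz":0,"roll":0,"jaw":0}]'; python3 -m jog '[{"tx":0,"ty":1,"tz":0,"roll":0,"jaw":0},{"tx":0.25,"ty":0.95,"tz":0,"roll":0,"jaw":0},{"tx":0.25,"ty":0.95,"tz":0,"roll":0,"jaw":0},{"tx":-0.15,"ty":1.1,"tz":0,"roll":0,"jaw":0},{"tx":-0.2,"ty":1.1,"tz":0,"roll":0,"jaw":0},{"tx":-0.7,"ty":1,"tz":0,"roll":0,"jaw":0},{"tx":-0.75,"ty":1,"tz":0,"roll":0,"jaw":0},{"tx":0,"ty":0,"tz":0,"roll":0,"jaw":0}]';  python3 -m jog '[{"tx":-1,"ty":0.55,"tz":0,"roll":0,"jaw":0},{"tx":-0.6,"ty":0.3,"tz":0,"roll":0,"jaw":0},{"tx":0,"ty":0,"tz":0,"roll":0,"jaw":0},{"tx":0,"ty":0,"tz":0,"roll":0,"jaw":0}]'; python3 -m jog '[{"tx":-0.3,"ty":0.2,"tz":0,"roll":0,"jaw":0},{"tx":0,"ty":0,"tz":0,"roll":0,"jaw":0}]'
```

```text
time_s: 55.6
position: [0.6326, 0.2871, 0.1079]
tcp_rot: [[0.991, 0.137, 0.002], [0.137, -0.991, 0.001], [0.002, -0.0, -1.0]]
force: [0.2, -0.4, 0.6]
opening: 0.004
grasp_force: 0.0
time_s: 56.4
position: [0.6276, 0.2123, 0.1065]
tcp_rot: [[0.991, 0.136, -0.001], [0.136, -0.991, -0.002], [-0.002, 0.002, -1.0]]
force: [0.1, 0.2, -0.0]
opening: 0.003
grasp_force: 0.0
time_s: 56.8
position: [0.6135, 0.2037, 0.1064]
tcp_rot: [[0.99, 0.138, -0.001], [0.138, -0.99, -0.001], [-0.001, 0.001, -1.0]]
force: [-0.2, -0.4, -0.0]
opening: 0.008
grasp_force: 0.0
time_s: 57.0
position: [0.6113, 0.2017, 0.1065]
tcp_rot: [[0.991, 0.137, 0.0], [0.137, -0.991, -0.0], [0.0, 0.0, -1.0]]
force: [0.5, 0.5, 0.1]
opening: 0.006
grasp_force: 0.4
```

```bash
python3 -m jog '[{"tx":-0.3,"ty":0,"tz":0,"roll":0,"jaw":0},{"tx":0,"ty":0,"tz":0,"roll":0,"jaw":0}]'; python3 -m jog '[{"tx":-0.3,"ty":0,"tz":0,"roll":0,"jaw":0},{"tx":0,"ty":0,"tz":0,"roll":0,"jaw":0}]';python3 -m jog '[{"tx":-0.2,"ty":0,"tz":0,"roll":0,"jaw":0},{"tx":0,"ty":0,"tz":0,"roll":0,"jaw":0}]'
```

```text
time_s: 57.2
position: [0.6097, 0.2014, 0.1067]
tcp_rot: [[0.99, 0.138, 0.004], [0.138, -0.99, 0.0], [0.004, 0.0, -1.0]]
force: [5.2, -0.1, -2.8]
opening: 0.003
grasp_force: 2.2
time_s: 57.4
position: [0.6095, 0.2013, 0.107]
tcp_rot: [[0.991, 0.137, 0.01], [0.137, -0.991, 0.001], [0.01, -0.0, -1.0]]
force: [8.7, 1.9, -5.2]
opening: 0.005
grasp_force: 4.5
time_s: 57.6
position: [0.6093, 0.2013, 0.1071]
tcp_rot: [[0.99, 0.137, 0.014], [0.137, -0.991, 0.002], [0.014, -0.0, -1.0]]
force: [12.2, 2.0, -7.1]
opening: 0.007
grasp_force: 5.9
```

The force rises to 12 N with no motion, so the lever is at its open stop. I'm backing off and verifying.

```bash
python3 -m jog '[{"tx":1.5,"ty":0,"tz":0,"roll":0,"jaw":0},{"tx":1.5,"ty":0,"tz":-1,"roll":0,"jaw":0},{"tx":0,"ty":0,"tz":-4,"roll":0,"jaw":0},{"tx":0,"ty":0,"tz":-4,"roll":0,"jaw":0},{"tx":-3,"ty":0,"tz":-3,"roll":0,"jaw":0},{"tx":-4.5,"ty":0,"tz":-2,"roll":0,"jaw":0},{"tx":-4.5,"ty":0,"tz":0,"roll":0,"jaw":0},{"tx":-4.5,"ty":0,"tz":0,"roll":0,"jaw":0}]'>/dev/null; python3 -m jog '[{"tx":-3,"ty":0,"tz":0,"roll":0,"jaw":0},{"tx":0,"ty":0,"tz":0,"roll":0,"jaw":0},{"tx":0,"ty":0,"tz":0,"roll":0,"jaw":0}]'; python3 look.py w13 lever_tip lever_hinge tray_grip puck0; python3 -c "
import cv2
cv2.imwrite('pics/w13b.png',cv2.imread('pics/w13.png')[:340])"
```

```text
time_s: 58.7
position: [0.4389, 0.1779, 0.2468]
tcp_rot: [[0.99, 0.138, -0.001], [0.138, -0.99, -0.0], [-0.001, 0.0, -1.0]]
force: [-0.1, -1.3, -0.4]
opening: 0.005
grasp_force: 0.0
58.7 [0.4389 0.1779 0.2468] 
 [[ 0.9905  0.1377 -0.0007]
 [ 0.1377 -0.9905 -0.0002]] [  8.5137  18.1973 102.7967  -0.0093  59.0477  90.6028] 0.005137784215068583 [-0.114  -1.2775 -0.444 ]
lever_tip [([19.8, 267.4], [0.5944, 0.1891], 0.77)]
lever_hinge [([21.2, 198.1], [0.5844, 0.2528], 0.74)]
tray_grip [([146.5, 273.8], [0.4728, 0.1606], 0.87)]
puck0 [([146.0, 156.1], [0.4458, 0.3188], 0.53)]
```

View pics/w13b.png

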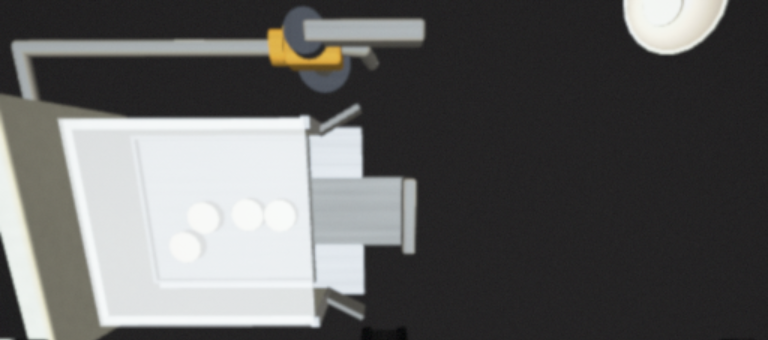

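The picture shows the lever in line with the pipe, the tray home (grip at dryer x = -0.155) and four pucks flat in it. I'm handing in.

```bash
python3 -c "
from rig import hand_in
print(hand_in())"
```

```text
the job is handed in; nothing more can be done
None
```

I shut the valve, put all four pucks flat in the tray, slid the tray fully home, turned the valve fully open again and handed the job in; no verdict was returned.

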